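# Open the bench-stone case for honing

## Task

Open the sharpening-stone case so the chisels can be honed: with the fingertips, push both pale wooden turn buttons round until they are right off the lid, then push the lid up by its front lip and flip it over past upright, so that it falls back and stays open by its own weight. Only touch and push, gently - do not pinch the lid, the buttons or anything else - and leave the chisels, the tape measure and the wood block where they lie.

Things in the scene. Friction and masses are not known exactly. Their poses are not given: they have to be found in the camera images.
- stone_case: dark wood case, fixed on a 3 mm rubber mat (x -52 to 52, y -110 to 110 mm). Origin: under the mat, mid-case; x points from its front (lip side, facing right seen from the robot) to its back (hinge side), y to its end nearer the robot. Case x -44 to 44, y -106 to 106 mm; its end blocks (|y| over 76 mm) and the shut lid between them are 63 mm high; front face below the lid 43 mm high
- lid (a joint): opening angle (rad): 0 shut, 1.92 leaning back on its hinge stop. Lid 88 mm deep, 149 long, 20 thick, about 0.2 kg, hollow underneath (front rim 12 mm wide). No spring: below about 1.33 rad it falls shut, beyond that it falls open by itself. It cannot open while a turn button lies over it
- lid_lip (a point): middle of the lower front edge of the lid's pale thumb lip. The lip is 80 mm long, 9 mm thick, flush with the lid's underside, and stands 18 mm out from the case front; shut, its underside is 43 mm above the bench with free space below. This edge is 106 mm from the hinge line
- lid_hinge (a point): middle of the lid's hinge line, which runs along the case's y axis at the back of the case (case x = 44 mm, 43 mm above the bench)
- turn_near (a joint): angle (rad) of the pale wooden turn button on the end block nearer the robot: 0 = arm points along the case over the lid, limits +-1.75, positive swings the arm to the case's back, negative to its front; clear of the lid beyond 1.12 either way. Light friction. 64 to 76 mm above the bench; arm 12 mm wide, round end 31 mm from the pivot, hub 16 mm wide; pivot (brass screw) at case x 0, y 91.5 mm
- turn_far (a joint): the same button on the end block farther from the robot: pivot at case x 0, y -91.5 mm; 0 = arm over the lid, positive swings the arm to the case's back, negative to its front; clear of the lid beyond 1.12 either way
- turn_near_tip (a point): on top of the nearer turn button, 25 mm from its pivot, near the arm's round end
- turn_far_tip (a point): the same on the farther turn button
- tape_measure: yellow tape measure, 72 x 79 x 64 mm, standing loose to the left of the case; origin under its middle
- offcut_block: pale wood off-cut, 76 x 82 x 45 mm, lying loose to the left of the case; origin under its middle
- chisel_brown: bench chisel with a dark brown handle, 282 mm long, 29 mm high, lying loose to the right of the case; origin under its middle
- chisel_pale: bench chisel with a pale handle, about 290 mm long, 29 mm high, lying loose right of the other; origin under its middle
Mind the look-alikes: they are no part of the job. There is more than one size of the stone_case; the one meant has the size given above.

How it is judged:
By the outcome, as a careful person would: the job done as asked, in the order asked, and still so for the second after the job is handed in, with the robot touching nothing.
It also fails if it takes over 56 s, if anything falls off the work surface, if the arm or the gripper's body presses on something with over 40 N, if the wrist force passes 120 N, or if a joint passes its speed limit or range.

## Robot

A 6-joint arm with a two-finger parallel gripper is mounted at the origin on a cart in front of the work surface, level with it; the furniture and walls round the work are solid. World frame = base frame: x ahead of the robot, y to its left, z up, the work surface at z = 0. Lengths are in m, angles in rad, forces in N, time in s.
With the tool pointing down it reaches from about 0.425 to 0.95 m from the base axis. Payload 3.5 kg.
Tool frame: the origin (TCP) lies on the centre line of the jaws, within the pads' length; the fingertips stand tip_extent ahead of it and the grasp point (between the pads) lies 2 mm behind it (tip_extent is the distance from the TCP to the fingertips, in m); z points along the fingers, y is the direction in which the jaws open and shut (so a half turn about z gives the same grasp; the last joint's range is limited). The gripper opens to 85 mm and grips with 20 to 120 N. Pads are 22 mm wide; open, the fingers measure 114 mm over their backs; the gripper's body (76 mm by 85 mm) begins 54 mm behind the grasp point. The pads swing forward as they close: fully open they stand 13 mm farther back than shut.
Start: joints at [1.134, 0.286, 1.577, -0, 1.279, -0.15], TCP at [0.191, 0.647, 0.248] pointing down, gripper open.
Joint ranges: [-2.77, 2.77], [-0.9, 2.22], [0.21, 2.48], [-1.53, 4.67], [0.24, 2.81], [-2.84, 2.84]. Speed limits (rad/s): [2.79, 2.79, 3.14, 3.14, 3.14, 3.14].

## Interface

Orientations are given as a unit quaternion [x, y, z, w].
In Python, from plant import * gives the robot as it stands.
- The arm moves only by the shell command python3 -m crank 'ROWS' [FORCE]. ROWS is JSON, a list of rows, each a list of 7 numbers: the gripper's target within -1 to 1 (shut at 1, half-way at 0, fully open at -1), then the shift along the tool's x, y, z in cm, then the turn, a rotation vector about the tool's x, y, z in degrees. In form: [[fingers, tx, ty, tz, wx, wy, wz], ...]. A call has 1 to 5 rows; each row shifts and turns the commanded pose from where the row before left it, along the tool's axes as they then stand; what a row does not reach is not made up. A row lasts 1/10 s, in which the tool goes at most 50 mm and 8.59 degrees, less where a joint would pass 70% of its speed; a pose out of reach is approached as far as the arm can. A call is refused whole if a number of a shift passes 5 or a number of a turn 8.59, either way. A call with a gripper value outside its range is refused whole. The fingers move at their own pace and stop on an object; FORCE is the grip in N (left out, the last holds). Time passes only in rows, so rows that do not move let the fingers close. It gives the time, the measured TCP pose, the force and the opening at its end, in the units of the state.
- get_state(): the state, without advancing time (a new reading comes with each control period).
- read_camera(name): name is "side" or "top"; returns a dict with "color" (384x512x3 uint8, red, green, blue), "vfov" (degrees; the focal length in pixels is half the picture's height over the tangent of half this angle, whatever the lens; pixels are square), "cx", "cy" (the principal point, pixels), "cam_to_world" (4x4, takes a point from camera to world coordinates). Camera axes: x right, y up, looking along -z (the intrinsics and any distortion apply to the point x, -y, -z); pixel columns grow to the right and rows downward; lengths in m; the calibration is good to about 2 mm. A picture is of the moment at which its call begins. There is no depth.
- sign_off(): hands the job in, once; it reports no verdict.
Trained networks look in the newest picture that a camera, given by its name, has taken for a name from the list of things; names that differ only in an ending like _2 or _b are one class to them, and where a whole thing is asked for, a point or a joint stands for the part that bears it (a point fixed in the world has none). Each returns a list of dicts, best first, with "p" (0 to 1); they miss things now and then, are a little off and sometimes report something else, mostly with a low value. They report only what shows in the picture. A call takes as long as a camera call. They do not tell look-alikes from the thing itself.
- trace(thing, camera): "pixels" (384x512 bool, what is visible of it) and "location" ([column, row] in pixels, amid what is visible of it).
- place_of(thing, camera): "location" ([column, row] in pixels: a listed point, or the origin of a listed thing).
The state is a dict: "time": time; "qpos": joint angles; "dq": joint speeds; "joint_efforts": joint torques, N m; "eef_pos": TCP position; "tcp_rot": TCP orientation; "contact_force": force on the tool from outside, world axes, zero at the start; "wrist_torque": the same for the moment, N m; "opening": opening from 0.0 (shut) to 1.0 (fully open).
Only numpy, scipy, OpenCV 4.12 (cv2) and the standard library are available. Lean on these libraries where they do the work, as an engineer would, in place of code of your own. Each camera call takes 0.05 s, during which the arm holds its last target.

## Working session

There is one attempt and no reset: what is moved stays moved. The work goes in short steps, Python scripts to look and compute and a shell command to move; the robot and the scene stay as the last step left them, time stands still between calls to the robot, and variables do not carry over. Pictures are saved under pics/ and viewed, and the job is handed in when it is done.

```bash
ls; mkdir -p pics; python3 - <<'E'
from plant import *
import cv2
s=get_state()
for k,v in s.items(): print(k,v)
for c in ("side","top"):
    r=read_camera(c); cv2.imwrite(f"pics/{c}0.png",r["color"][:,:,::-1]); print(c,{k:v for k,v in r.items() if k!="color"})
    for t in ["stone_case","lid_lip","lid_hinge","turn_near_tip","turn_far_tip","turn_near","turn_far"]:
        print(t,[(round(d["p"],2),[round(float(x),1) for x in d["location"]]) for d in place_of(t,c)][:4])
print(get_state()["time"])
E
```

```text
pics
time 0.0
qpos [ 1.13399580e+00  2.87189715e-01  1.57819512e+00  1.87308718e-05
  1.27859664e+00 -1.49991199e-01]
dq [-0.00075294 -0.00082298 -0.00029949  0.00023495 -0.00131944 -0.00187797]
joint_efforts [-2.50915737e-04 -4.05982876e+01 -2.92627949e+01 -1.25187598e-04
  5.88001116e-03  8.79001192e-06]
eef_pos [0.19064817 0.64686717 0.24692129]
tcp_rot [ 1.42916232e-01  9.89734067e-01 -1.14077605e-03 -3.54010790e-04]
contact_force [-0.23103884 -0.10746758  0.10994455]
wrist_torque [ 0.03140995 -0.01300483  0.02733253]
opening 1.0010814323555737
side {'vfov': 45.695385232581714, 'cx': 253.50093551678995, 'cy': 192.72164827777866, 'cam_to_world': array([[ 0.97953737,  0.07097516, -0.18833233,  0.22907422],
       [-0.20004275,  0.4462007 , -0.87228885, -1.26083401],
       [ 0.02212318,  0.89211404,  0.45126833,  0.74052393],
       [ 0.        ,  0.        ,  0.        ,  1.        ]])}
stone_case [(0.84, [236.7, 194.4]), (0.84, [262.0, 232.8])]
lid_lip [(0.76, [268.2, 232.3]), (0.65, [248.0, 189.8]), (0.39, [249.1, 173.6])]
lid_hinge [(0.82, [235.4, 183.2])]
turn_near_tip [(0.63, [267.8, 277.3]), (0.57, [220.3, 179.0]), (0.42, [249.5, 219.9])]
turn_far_tip [(0.63, [256.0, 173.7]), (0.42, [271.4, 214.9])]Traceback (most recent call last):
  File "<stdin>", line 8, in <module>
ValueError: it knows: chisel_brown, chisel_pale, lid_hinge, lid_lip, offcut_block, stone_case, tape_measure, turn_far_tip, turn_near_tip
```

```bash
python3 - <<'E'
from plant import *
import cv2
for c in ("top",):
    r=read_camera(c); cv2.imwrite(f"pics/{c}0.png",r["color"][:,:,::-1]); print(c,{k:v for k,v in r.items() if k!="color"})
    for t in ["stone_case","lid_lip","lid_hinge","turn_near_tip","turn_far_tip"]:
        print(t,[(round(d["p"],2),[round(float(x),1) for x in d["location"]]) for d in place_of(t,c)][:4])
print(get_state()["time"])
E
```

```text
top {'vfov': 43.64391381129353, 'cx': 255.3952910723795, 'cy': 191.18216494893392, 'cam_to_world': array([[ 0.02383071,  0.99834375, -0.05236274,  0.41671925],
       [-0.99971216,  0.02394327,  0.00152338, -0.01296946],
       [ 0.00277459,  0.05231136,  0.99862697,  1.24757014],
       [ 0.        ,  0.        ,  0.        ,  1.        ]])}
stone_case [(0.7, [193.1, 189.9]), (0.67, [287.4, 182.6])]
lid_lip [(0.8, [213.9, 186.9])]
lid_hinge [(0.82, [276.7, 188.0]), (0.75, [172.0, 190.8])]
turn_near_tip [(0.46, [295.8, 201.9]), (0.41, [190.8, 216.7]), (0.27, [128.3, 159.8])]
turn_far_tip [(0.53, [178.4, 160.0]), (0.36, [286.0, 164.8])]
0.6
```

View pics/side0.png

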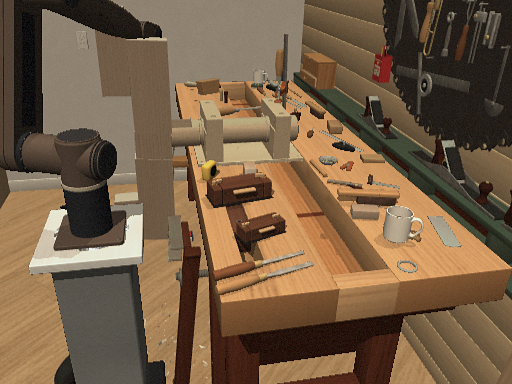

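View pics/top0.png

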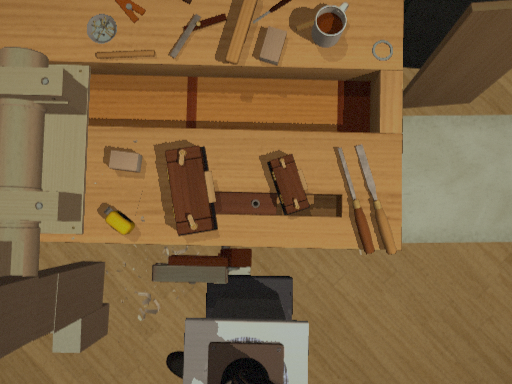

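```bash
cat > h.py <<'E'
import numpy as np, cv2
from scipy.optimize import least_squares
def cam(r):
    f=192/np.tan(np.radians(r["vfov"]/2)); return f,r["cx"],r["cy"],np.array(r["cam_to_world"])
def proj(P,r):
    f,cx,cy,T=cam(r); P=np.atleast_2d(P); p=(P-T[:3,3])@T[:3,:3]
    return np.c_[cx+f*p[:,0]/-p[:,2], cy+f*(-p[:,1])/-p[:,2]]
def ray(uv,r,z):
    f,cx,cy,T=cam(r); d=T[:3,:3]@np.array([(uv[0]-cx)/f,-(uv[1]-cy)/f,-1]); o=T[:3,3]
    return o+d*(z-o[2])/d[2]
def c2w(pose,P):
    x,y,a=pose; P=np.atleast_2d(P).astype(float); c,s=np.cos(a),np.sin(a)
    return np.c_[x+c*P[:,0]-s*P[:,1], y+s*P[:,0]+c*P[:,1], P[:,2]]
E
python3 - <<'E'
from plant import *
from h import *
r=read_camera("top"); s=read_camera("side")
im=r["color"][130:250,140:260,::-1]; cv2.imwrite("pics/topz.png",cv2.resize(im,None,fx=5,fy=5,interpolation=cv2.INTER_CUBIC))
im=s["color"][155:215,195:285,::-1]; cv2.imwrite("pics/sidez.png",cv2.resize(im,None,fx=8,fy=8,interpolation=cv2.INTER_CUBIC))
print(ray((193,190),r,0.0), ray((213.9,186.9),r,.043),ray((172,190.8),r,.043), ray((190.8,216.7),r,.076),ray((178.4,160),r,.076))
E
```

```text
[0.48132113 0.14768079 0.        ] [0.48816355 0.0898292  0.043     ] [0.47581486 0.19485186 0.043     ] [0.41206834 0.14125863 0.076     ] [0.55022224 0.17595711 0.076     ]
```

View pics/topz.png

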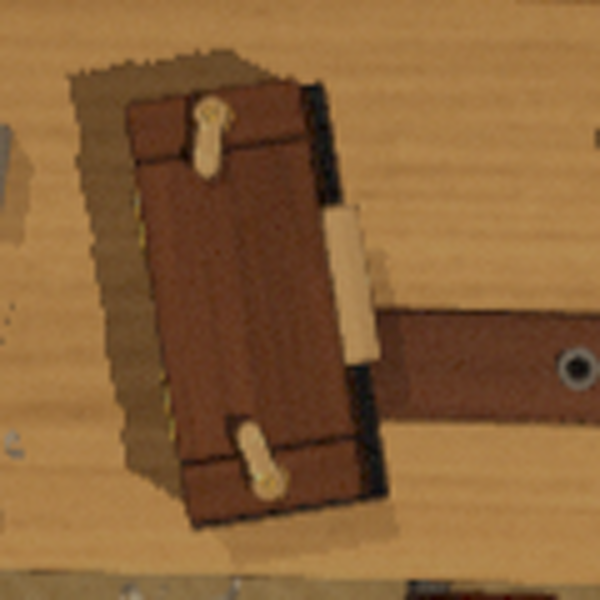

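View pics/sidez.png

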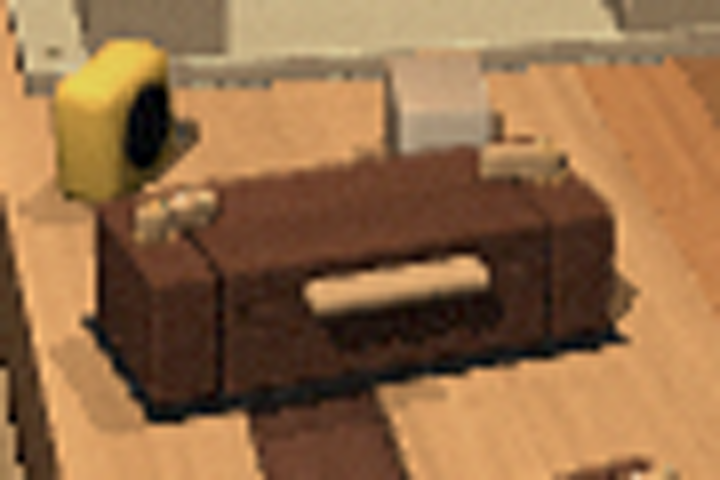

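```bash
python3 - <<'E'
from plant import *
from h import *
r=read_camera("top"); s=read_camera("side")
tz=lambda u,v:((u+.5)/5-.5+140,(v+.5)/5-.5+130)
sz=lambda u,v:((u+.5)/8-.5+195,(v+.5)/8-.5+155)
T=[((44,-106,63),(127,103)),((-44,-106,63),(300,83)),((44,106,63),(193,528)),((-44,106,63),(364,495)),((-62,-40,52),(357,204)),((-62,40,52),(380,360)),((0,-91.5,76),(213,113)),((0,91.5,76),(270,485))]
S=[((-44,106,63),(152,288)),((-44,-106,63),(607,212)),((-62,40,52),(310,292)),((-62,-40,52),(487,268)),((0,91.5,76),(150,218)),((0,-91.5,76),(553,156)),((-52,110,3),(150,415))]
A=np.array([t[0] for t in T])/1e3;B=np.array([tz(*t[1]) for t in T]);C=np.array([t[0] for t in S])/1e3;D=np.array([sz(*t[1]) for t in S])
f=lambda p,w=(1,1):np.r_[(proj(c2w(p,A),r)-B).ravel()*w[0],(proj(c2w(p,C),s)-D).ravel()*w[1]]
for w in [(1,1),(1,0),(0,1)]:
    q=least_squares(f,[.48,.148,1.75],args=(w,),loss="soft_l1"); print(w,q.x,np.degrees(q.x[2]),np.abs(q.fun).max())
    if w==(1,1): np.save("pose.npy",q.x); p=q.x; print(np.round(f(p).reshape(-1,2),1).tolist())
tips={'near':tz(247,432),'far':tz(207,170)}
for n,py in (('near',91.5),('far',-91.5)):
    end=ray(tips[n],r,.070); d=end-c2w(p,[[0,py/1e3,0]])[0]
    c,sn=np.cos(p[2]),np.sin(p[2]); dx=c*d[0]+sn*d[1]; dy=-sn*d[0]+c*d[1]; print(n,"case dx,dy",dx,dy, np.degrees(np.arctan2(dx,abs(dy))))
im=s["color"].copy()
for n,P in dict(pn=(0,.0915,.076),pf=(0,-.0915,.076),lip=(-.062,0,.043),h=(.044,0,.043),le1=(-.062,.04,.043),le2=(-.062,-.04,.043)).items(): print(n,c2w(p,P)[0].round(4))
for t in ["tape_measure","offcut_block","chisel_brown","chisel_pale"]:
    for c,rr in (("top",r),("side",s)): print(t,c,[(round(d["p"],2),ray(d["location"],rr,0).round(3)) for d in place_of(t,c)][:2])
print(get_state()["time"])
E
```

```text
(1, 1) [0.47880877 0.15061444 1.75470992] 100.53747268575675 1.4602580975750357
[[-0.5, 0.1], [-0.0, -1.5], [-0.8, -0.3], [0.4, 0.6], [0.2, -0.3], [0.6, 0.1], [-0.1, 0.4], [-0.1, -0.3], [-0.6, -0.3], [0.9, 0.0], [0.2, 1.4], [0.2, 0.9], [-0.2, -1.1], [-1.0, -0.7], [-0.4, 0.9]]
(1, 0) [0.47859388 0.1505511  1.75416266] 100.50611673372842 1.367948163133235
(0, 1) [0.47967311 0.15227768 1.75246695] 100.4089600871882 1.3701335149676481
near case dx,dy 0.00788187939358189 -0.026692038341957047 16.451318678430713
far case dx,dy 0.007703133792669438 0.02564288669739703 16.720289675595197
pn [0.3889 0.1339 0.076 ]
pf [0.5688 0.1673 0.076 ]
lip [0.4901 0.0897 0.043 ]
h [0.4708 0.1939 0.043 ]
le1 [0.4508 0.0823 0.043 ]
le2 [0.5295 0.097  0.043 ]
tape_measure top [(0.67, array([0.401, 0.332, 0.   ]))]
tape_measure side [(0.75, array([0.394, 0.338, 0.   ])), (0.6, array([0.555, 0.357, 0.   ]))]
offcut_block top [(0.63, array([0.56 , 0.311, 0.   ]))]
offcut_block side [(0.49, array([0.558, 0.349, 0.   ]))]
chisel_brown top [(0.94, array([ 0.464, -0.275,  0.   ]))]
chisel_brown side [(0.84, array([ 0.471, -0.255,  0.   ]))]
chisel_pale top [(0.91, array([ 0.471, -0.324,  0.   ])), (0.3, array([0.41 , 0.159, 0.   ]))]
chisel_pale side [(0.95, array([ 0.466, -0.335,  0.   ]))]
1.2
```

```bash
python3 - <<'E'
from plant import *
from h import *
r=read_camera("top"); s=read_camera("side")
im=r["color"][230:384,0:200,::-1]; a=cv2.resize(im,(600,462),interpolation=cv2.INTER_CUBIC); cv2.imwrite("pics/tc.png",a)
im=s["color"][0:260,60:320,::-1]; cv2.imwrite("pics/sc.png",cv2.resize(im,(600,600),interpolation=cv2.INTER_CUBIC))
print(proj([[.19,.647,.248],[.19,.647,.4],[.19,.647,0]],s),proj([[.19,.647,.248],[.19,.647,.0]],r))
E
```

```text
[[149.02499221  93.50883652]
 [145.91316009  55.62013521]
 [153.64188433 149.72268099]] [[-69.66195469 319.08742263]
 [ -4.63773974 298.44128608]]
```

View pics/tc.png

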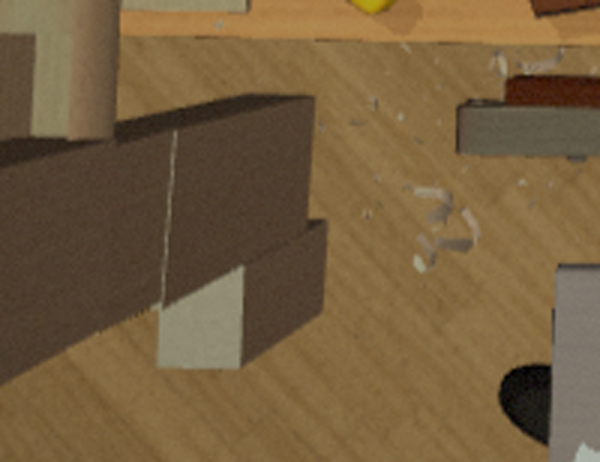

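View pics/sc.png

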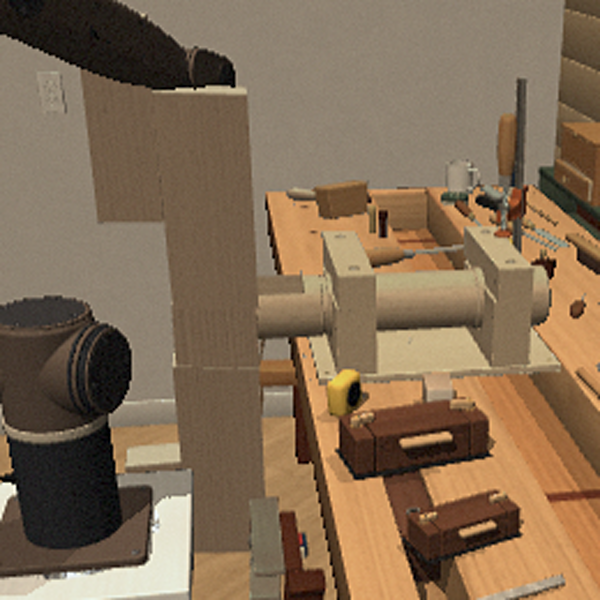

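```bash
python3 - <<'E'
from plant import *
from h import *
r=read_camera("top"); s=read_camera("side")
for z in (-.7,-.8,-.9):
    print(z,ray((105,262),r,z).round(3),ray((102,303),r,z).round(3),"side", ray((145,238),s,z).round(3),ray((173,238),s,z).round(3))
for z in (.2,.3,.4,.5): print(z,"side top",ray((131,40),s,z).round(3),ray((167,40),s,z).round(3))
# vertical-line on side image: white line row ~ 158
E
```

```text
-0.7 [ 0.218  0.584 -0.7  ] [ 0.055  0.589 -0.7  ] side [ 0.092  1.053 -0.7  ] [ 0.251  1.026 -0.7  ]
-0.8 [ 0.208  0.614 -0.8  ] [ 0.036  0.62  -0.8  ] side [ 0.082  1.213 -0.8  ] [ 0.252  1.185 -0.8  ]
-0.9 [ 0.198  0.645 -0.9  ] [ 0.018  0.651 -0.9  ] side [ 0.073  1.374 -0.9  ] [ 0.254  1.343 -0.9  ]
0.2 side top [0.054 2.414 0.2  ] [0.32 2.4  0.2 ]
0.3 side top [0.087 1.734 0.3  ] [0.303 1.723 0.3  ]
0.4 side top [0.119 1.054 0.4  ] [0.286 1.045 0.4  ]
0.5 side top [0.151 0.374 0.5  ] [0.269 0.368 0.5  ]
```

```bash
python3 - <<'E'
from plant import *
from h import *
r=read_camera("top"); s=read_camera("side")
k=260/600
def sp(u,v): return (60+u*k,v*k)
# near vise block: front bottom corners and top corners in side; tops in top view
for n,a in dict(b1=(333,372),b2=(377,375),b3=(490,362)).items(): print(n,ray(sp(*a),s,.02).round(3))
for z in (.1,.15,.2,.25): print(z,"side blocktop",ray(sp(325,235),s,z).round(3),ray(sp(370,265),s,z).round(3),"far",ray(sp(470,228),s,z).round(3),ray(sp(530,255),s,z).round(3), "top",ray((61,211),r,z).round(3),ray((61,238),r,z).round(3),ray((61,66),r,z).round(3))
# column two-view for upper white joint line: side zoom (175,365)-(258,365); top px (58,273)-(54,332)
for z in (-.2,-.1,0,.05,.1,.2): print(z,"line side",ray(sp(175,365),s,z).round(3),ray(sp(258,365),s,z).round(3),"top",ray((54,332),r,z).round(3),ray((58,273),r,z).round(3))
E
```

```text
b1 [0.39  0.439 0.02 ]
b2 [0.464 0.415 0.02 ]
b3 [0.673 0.443 0.02 ]
0.1 side blocktop [0.436 1.025 0.1  ] [0.504 0.793 0.1  ] far [0.769 1.043 0.1  ] [0.848 0.819 0.1  ] top [0.418 0.448 0.1  ] [0.354 0.445 0.1  ] [0.77  0.464 0.1  ]
0.15 side blocktop [0.42  0.846 0.15 ] [0.483 0.632 0.15 ] far [0.726 0.863 0.15 ] [0.8   0.657 0.15 ] top [0.418 0.428 0.15 ] [0.357 0.426 0.15 ] [0.754 0.443 0.15 ]
0.2 side blocktop [0.404 0.668 0.2  ] [0.461 0.472 0.2  ] far [0.684 0.683 0.2  ] [0.751 0.494 0.2  ] top [0.418 0.408 0.2  ] [0.36  0.406 0.2  ] [0.739 0.423 0.2  ]
0.25 side blocktop [0.388 0.489 0.25 ] [0.44  0.312 0.25 ] far [0.642 0.503 0.25 ] [0.703 0.332 0.25 ] top [0.418 0.388 0.25 ] [0.362 0.386 0.25 ] [0.724 0.402 0.25 ]
-0.2 line side [ 0.086  1.053 -0.2  ] [ 0.273  1.025 -0.2  ] top [ 0.059  0.574 -0.2  ] [ 0.233  0.57  -0.2  ]
-0.1 line side [ 0.101  0.807 -0.1  ] [ 0.268  0.782 -0.1  ] top [ 0.084  0.533 -0.1  ] [ 0.246  0.529 -0.1  ]
0 line side [0.116 0.561 0.   ] [0.264 0.539 0.   ] top [0.108 0.493 0.   ] [0.259 0.489 0.   ]
0.05 line side [0.124 0.438 0.05 ] [0.261 0.417 0.05 ] top [0.121 0.472 0.05 ] [0.265 0.469 0.05 ]
0.1 line side [0.132 0.315 0.1  ] [0.259 0.296 0.1  ] top [0.133 0.452 0.1  ] [0.271 0.449 0.1  ]
0.2 line side [0.147 0.069 0.2  ] [0.254 0.053 0.2  ] top [0.158 0.411 0.2  ] [0.284 0.409 0.2  ]
```

```bash
python3 -m crank '[[1,0,0,-3,0,0,0],[1,0,0,-3,0,0,0],[1,0,0,-3,0,0,0],[1,-2.9,0.85,-2,0,0,0],[1,-2.9,0.85,0,0,0,0]]' 20
```

```text
time: 2.0
eef_pos: [0.2518, 0.6486, 0.3643]
tcp_rot: [0.142, 0.99, 0.004, 0.002]
contact_force: [1.2, 0.1, 0.4]
opening: 0.144
```

```bash
python3 -m crank '[[1,-3.8,1.1,0,0,0,0],[1,-3.8,1.1,0,0,0,0],[1,-3.8,1.1,0,0,0,0],[1,-1.9,0.5,0,0,0,0],[1,-1,-3,0,0,0,0]]'; python3 -c "
from plant import *; s=get_state(); print(s['qpos'],s['eef_pos'],s['tcp_rot'])"
```

```text
time: 2.5
eef_pos: [0.393, 0.6154, 0.354]
tcp_rot: [0.143, 0.99, -0.002, -0.001]
contact_force: [0.4, -0.3, 0.3]
opening: -0.001
[ 8.63641351e-01  3.58333839e-01  1.29692168e+00  5.28670089e-04
  1.49040389e+00 -4.19388653e-01] [0.3930085  0.61537472 0.3540417 ] [ 0.14340846  0.98966146 -0.00157858 -0.00130847]
```

```bash
python3 -m crank '[[1,-1.2,-4.2,0,0,0,0],[1,-1.2,-4.2,0,0,0,0],[1,-1.2,-4.2,0,0,0,0],[1,-1.2,-4.2,0,0,0,0],[1,-1.2,-4.2,0,0,0,0]]'; python3 -m crank '[[1,-1.2,-4.2,0,0,0,0],[1,-1.2,-4.2,0,0,0,0],[1,-1.2,-4.2,0,0,0,0],[1,0,0,0,0,0,8],[1,0,0,0,0,0,8]]';python3 -m crank '[[1,0,0,0,0,0,8],[1,0,0,0,0,0,8],[1,0,0,0,0,0,8],[1,0,0,0,0,0,8],[1,0,0,0,0,0,8]]'; python3 -c "
from plant import *; s=get_state(); print(s['qpos'],s['eef_pos'],s['tcp_rot'])"
```

```text
time: 3.0
eef_pos: [0.388, 0.3948, 0.3585]
tcp_rot: [0.142, 0.99, 0.0, -0.0]
contact_force: [0.6, 0.2, 0.5]
opening: -0.002
time: 3.5
eef_pos: [0.3873, 0.2642, 0.3588]
tcp_rot: [0.283, 0.959, 0.001, 0.0]
contact_force: [0.6, 0.5, -0.1]
opening: -0.002
time: 4.0
eef_pos: [0.3872, 0.2655, 0.3585]
tcp_rot: [0.593, 0.805, 0.0, -0.0]
contact_force: [-0.1, 0.2, 0.1]
opening: 0.0
[ 3.84208742e-01 -2.48596516e-01  1.92150092e+00  4.89093253e-04
  1.46851637e+00  8.25787481e-02] [0.38717464 0.2654916  0.35853358] [ 5.92861953e-01  8.05304066e-01  2.00746485e-04 -1.62072037e-04]
```

```bash
cat >> h.py <<'E'
from scipy.spatial.transform import Rotation as Ro
pose=np.load("pose.npy")
def rows(wps, R=None, p=None):
    "case-frame TCP waypoints (mm) -> total tool-axis shifts in cm, keeping orientation"
    from plant import get_state
    s=get_state(); p=np.array(s["eef_pos"]) if p is None else p; R=Ro.from_quat(s["tcp_rot"]) if R is None else R
    for w in wps:
        t=c2w(pose,np.array(w)/1e3)[0]; d=R.inv().apply(t-p)*100; print(w,"->",t.round(4),"shift cm",d.round(2),"r",np.hypot(*t[:2]).round(3)); p=t
def case(p):
    c,s=np.cos(pose[2]),np.sin(pose[2]); d=np.asarray(p)[:2]-pose[:2]; return np.array([c*d[0]+s*d[1],-s*d[0]+c*d[1],p[2]])*1e3
E
python3 -m crank '[[1,0,0,0,0,0,6.8],[1,0,0,0,0,0,0]]'
python3 - <<'E'
from h import *
from plant import *
print(case(get_state()["eef_pos"]))
rows([(-26,63.5,160),(-26,63.5,85),(7,63.5,85),(9,69,85)])
E
```

```text
time: 4.2
eef_pos: [0.3873, 0.2654, 0.3585]
tcp_rot: [0.637, 0.771, 0.0, -0.0]
contact_force: [-0.1, -0.1, 0.2]
opening: -0.001
[129.62355002  68.99670661 358.51434026]
(-26, 63.5, 160) -> [0.4211 0.1134 0.16  ] shift cm [-15.57   0.47  19.85] r 0.436
(-26, 63.5, 85) -> [0.4211 0.1134 0.085 ] shift cm [-0.  -0.   7.5] r 0.436
(7, 63.5, 85) -> [0.4151 0.1459 0.085 ] shift cm [3.3  0.02 0.  ] r 0.44
(9, 69, 85) -> [0.4093 0.1468 0.085 ] shift cm [ 0.2  -0.55  0.  ] r 0.435
```

```bash
python3 -m crank '[[1,-4,0.1,3,0,0,0],[1,-4,0.1,3,0,0,0],[1,-4,0.1,4,0,0,0],[1,-3.6,0.2,4,0,0,0],[1,0,0,4,0,0,0]]';python3 -m crank '[[1,0,0,4,0,0,0],[1,0,0,2,0,0,0],[1,0,0,0,0,0,0]]'
python3 - <<'E'
from h import *
from plant import *
s=get_state();print(case(s["eef_pos"]),s["qpos"])
for c in ("side","top"):
    r=read_camera(c); a=r["color"][:,:,::-1]
    a=a[130:250,140:260] if c=="top" else a[125:215,180:300]
    cv2.imwrite(f"pics/{c}1.png",cv2.resize(a,None,fx=5,fy=5,interpolation=cv2.INTER_CUBIC))
rows([(-26,63.5,85),(7,63.5,85),(9,69,85)])
E
```

```text
time: 4.7
eef_pos: [0.4213, 0.1173, 0.1855]
tcp_rot: [0.638, 0.77, 0.001, 0.001]
contact_force: [-0.2, 0.2, 0.4]
opening: -0.0
time: 5.0
eef_pos: [0.4174, 0.1198, 0.1225]
tcp_rot: [0.637, 0.771, -0.003, -0.003]
contact_force: [-0.9, -0.1, -0.4]
opening: -0.001
[-19.0589422   66.01472354 122.511815  ] [ 4.49085377e-02 -1.06039683e-01  2.24625113e+00  2.30112045e-04
  1.00923588e+00 -1.45313853e-01]
(-26, 63.5, 85) -> [0.4211 0.1134 0.085 ] shift cm [-0.67 -0.07  4.15] r 0.436
(7, 63.5, 85) -> [0.4151 0.1459 0.085 ] shift cm [3.3  0.02 0.  ] r 0.44
(9, 69, 85) -> [0.4093 0.1468 0.085 ] shift cm [ 0.2  -0.55 -0.  ] r 0.435
```

View pics/side1.png

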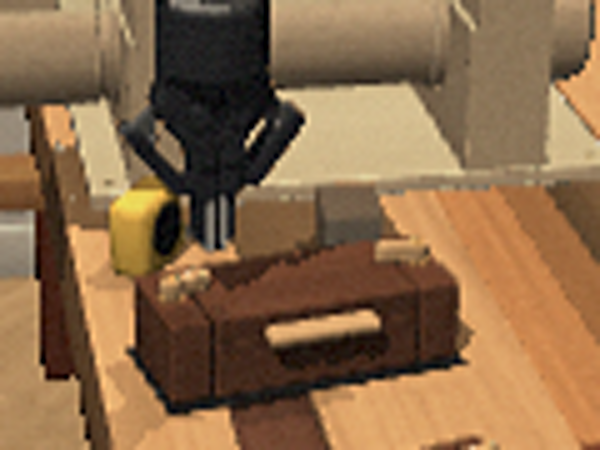

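View pics/top1.png

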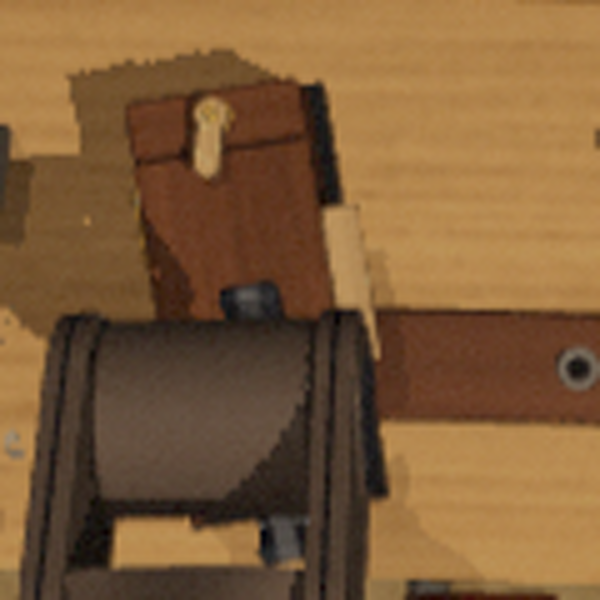

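```bash
python3 - <<'E'
from h import *
from plant import *
s=get_state();print(case(s["eef_pos"]),s["eef_pos"],s["contact_force"])
r=read_camera("side")
for dz in (.0,.01,.017,.03): print(dz,proj(np.array(s["eef_pos"])-[0,0,dz],r))
print(tip_extent); rows([(-26,63.5,85)])
E
```

```text
[-19.33757951  62.88732199 126.47382897] [0.42051844 0.12010223 0.12647383] [ 0.82261127 -0.20988001  0.39853994]
0.0 [[222.78483662 168.11382638]]
0.01 [[222.80966799 170.85734236]]
0.017 [[222.82696252 172.76814516]]
0.03 [[222.85889164 176.29586314]]
0.017
(-26, 63.5, 85) -> [0.4211 0.1134 0.085 ] shift cm [-0.66 -0.16  4.25] r 0.436
```

```bash
python3 -m crank '[[1,-0.7,-0.1,1.5,0,0,0],[1,0,0,1.2,0,0,0],[1,0,0,1.2,0,0,0],[1,0,0,0,0,0,0],[1,0,0,0,0,0,0]]'
python3 - <<'E'
from h import *
from plant import *
r=read_camera("side"); a=r["color"][:,:,::-1][135:205,190:280]
cv2.imwrite("pics/side2.png",cv2.resize(a,None,fx=8,fy=8,interpolation=cv2.INTER_CUBIC))
s=get_state();print(case(s["eef_pos"]),s["contact_force"])
rows([(-26,63.5,85),(7,63.5,85),(9,69,85)])
E
```

```text
time: 5.65
eef_pos: [0.4206, 0.113, 0.0868]
tcp_rot: [0.637, 0.77, -0.0, -0.0]
contact_force: [-0.7, 1.0, 0.0]
opening: 0.003
[-26.41710027  63.82409646  87.19643749] [-0.23792569  0.27690145 -0.20601673]
(-26, 63.5, 85) -> [0.4211 0.1134 0.085 ] shift cm [0.04 0.03 0.22] r 0.436
(7, 63.5, 85) -> [0.4151 0.1459 0.085 ] shift cm [ 3.3   0.01 -0.  ] r 0.44
(9, 69, 85) -> [0.4093 0.1468 0.085 ] shift cm [ 0.2  -0.55 -0.  ] r 0.435
```

View pics/side2.png

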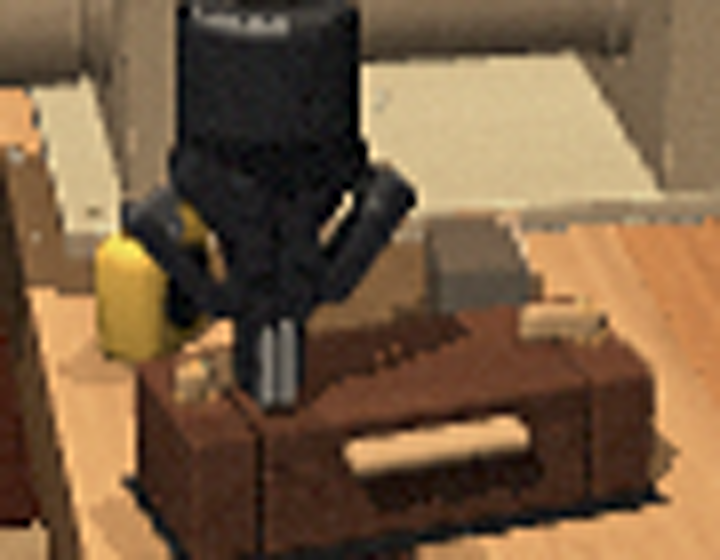

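```bash
python3 -m crank '[[1,0.6,0,0.1,0,0,0],[1,0.7,0,0,0,0,0],[1,0.7,0,0,0,0,0],[1,0.7,0,0,0,0,0],[1,0.6,0,0,0,0,0]]'
python3 -m crank '[[1,0.2,-0.3,0,0,0,0],[1,0,-0.3,0,0,0,0],[1,0,0,0,0,0,0]]'
python3 - <<'E'
from h import *
from plant import *
r=read_camera("side"); a=r["color"][:,:,::-1][135:205,190:280]
cv2.imwrite("pics/side3.png",cv2.resize(a,None,fx=8,fy=8,interpolation=cv2.INTER_CUBIC))
s=get_state();print(case(s["eef_pos"]),s["contact_force"])
E
```

```text
time: 6.2
eef_pos: [0.4144, 0.1458, 0.0862]
tcp_rot: [0.637, 0.771, -0.0, 0.0]
contact_force: [0.2, -1.1, 2.0]
opening: 0.002
time: 6.5
eef_pos: [0.4085, 0.1466, 0.0864]
tcp_rot: [0.638, 0.77, 0.001, 0.0]
contact_force: [0.7, 3.5, 3.1]
opening: 0.003
[ 8.783503   69.89744029 86.4146679 ] [1.01523734 3.20443819 3.09756184]
```

View pics/side3.png

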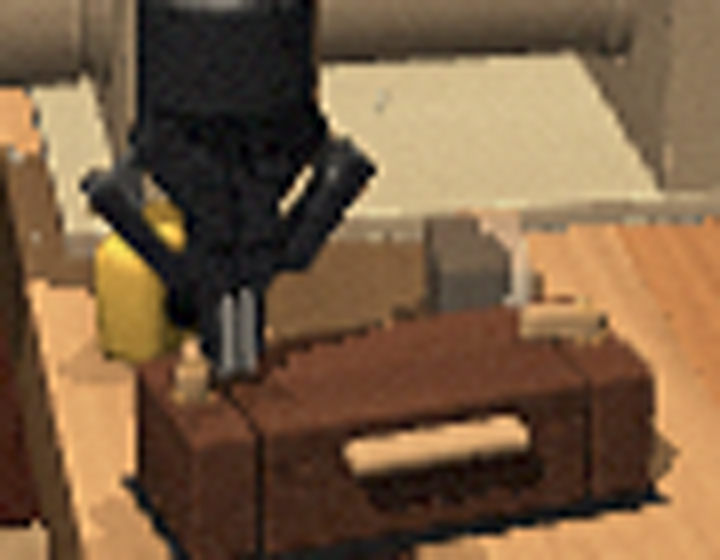

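```bash
python3 -m crank '[[1,0,0.4,-0.4,0,0,0],[1,0,1,-2,0,0,0],[1,0,2,-2,0,0,0],[1,-1.2,3.4,0,0,0,0],[1,-1.2,3.4,0,0,0,0]]'
python3 -m crank '[[1,-1.2,3.1,0,0,0,0],[1,0,0,0,0,0,0],[1,0,0,0,0,0,0]]'
python3 - <<'E'
from h import *
from plant import *
r=read_camera("side"); a=r["color"][:,:,::-1][135:205,190:280]
cv2.imwrite("pics/side4.png",cv2.resize(a,None,fx=8,fy=8,interpolation=cv2.INTER_CUBIC))
r=read_camera("top"); a=r["color"][:,:,::-1][130:250,140:260]
cv2.imwrite("pics/top4.png",cv2.resize(a,None,fx=5,fy=5,interpolation=cv2.INTER_CUBIC))
s=get_state();print(case(s["eef_pos"]),s["contact_force"])
rows([(-26,-63.5,89),(7,-63.5,89),(9,-69.5,89)])
E
```

```text
time: 7.05
eef_pos: [0.5138, 0.1412, 0.1303]
tcp_rot: [0.637, 0.771, -0.0, 0.0]
contact_force: [-0.4, 0.2, 0.4]
opening: 0.002
time: 7.35
eef_pos: [0.545, 0.135, 0.1288]
tcp_rot: [0.638, 0.77, -0.001, -0.001]
contact_force: [-1.3, 0.1, -1.4]
opening: -0.0
[-26.79171538 -61.29903437 128.89727247] [-0.66115236  0.6017076   0.37655041]
(-26, -63.5, 89) -> [0.546  0.1367 0.089 ] shift cm [0.08 0.23 3.99] r 0.563
(7, -63.5, 89) -> [0.54   0.1691 0.089 ] shift cm [3.3  0.01 0.  ] r 0.566
(9, -69.5, 89) -> [0.5455 0.1722 0.089 ] shift cm [ 0.2  0.6 -0. ] r 0.572
```

View pics/side4.png

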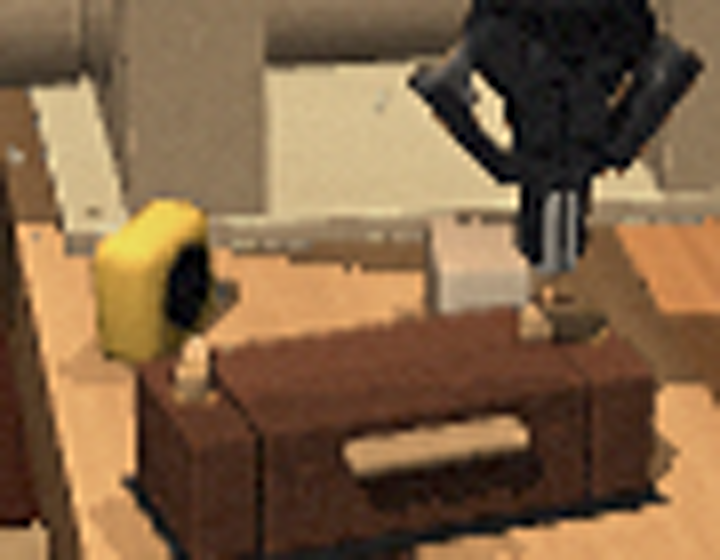

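View pics/top4.png

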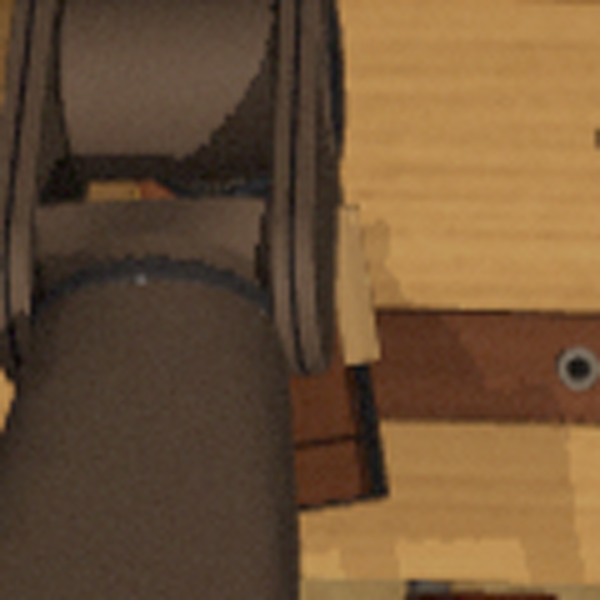

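```bash
python3 -m crank '[[1,0,0.2,2,0,0,0],[1,0,0,1.5,0,0,0],[1,0,0,0.5,0,0,0],[1,0,0,0,0,0,0]]'
python3 -m crank '[[1,0.6,0,0,0,0,0],[1,0.7,0,0,0,0,0],[1,0.7,0,0,0,0,0],[1,0.7,0,0,0,0,0],[1,0.6,0,0,0,0,0]]'
python3 -m crank '[[1,0.2,0.3,0,0,0,0],[1,0,0.3,0,0,0,0],[1,0,0,0,0,0,0]]'
python3 - <<'E'
from h import *
from plant import *
r=read_camera("side"); a=r["color"][:,:,::-1][135:205,190:280]
cv2.imwrite("pics/side5.png",cv2.resize(a,None,fx=8,fy=8,interpolation=cv2.INTER_CUBIC))
s=get_state();print(case(s["eef_pos"]),s["contact_force"])
E
```

```text
time: 7.85
eef_pos: [0.5459, 0.136, 0.0885]
tcp_rot: [0.637, 0.77, -0.001, -0.001]
contact_force: [1.1, -0.6, 0.2]
opening: -0.001
time: 8.35
eef_pos: [0.5415, 0.169, 0.0903]
tcp_rot: [0.637, 0.77, 0.0, 0.0]
contact_force: [0.4, -0.8, 0.6]
opening: 0.003
time: 8.65
eef_pos: [0.547, 0.1715, 0.0896]
tcp_rot: [0.638, 0.77, -0.0, -0.0]
contact_force: [-0.2, -0.1, -0.3]
opening: -0.003
[  7.93009699 -70.83969394  89.62836723] [ 0.37232495 -0.20949825 -0.16292997]
```

View pics/side5.png

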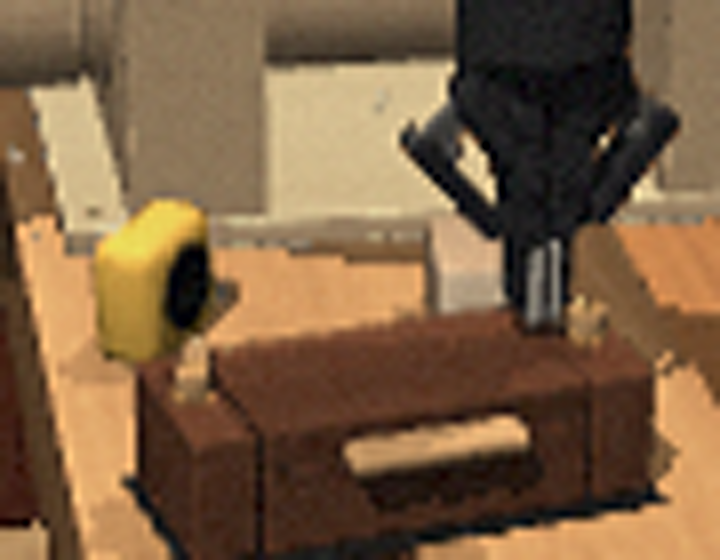

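```bash
python3 -m crank '[[1,0,-0.5,-0.5,0,0,0],[1,0,-0.5,-3,0,0,0],[1,-3,-1,-3,0,0,0],[1,-4,-2,-3,0,0,0],[1,-4,-2,-2,0,0,0]]'
python3 -m crank '[[1,-2,-1,0,0,8,0],[1,0,0,0,0,8,0],[1,0,0,0,0,8,0],[1,0,0,0,0,8,0],[1,0,0,0,0,8,0]]'
python3 - <<'E'
from h import *
from plant import *
r=read_camera("side"); a=r["color"][:,:,::-1][55:255,150:350]
cv2.imwrite("pics/side6.png",cv2.resize(a,None,fx=3,fy=3,interpolation=cv2.INTER_CUBIC))
r=read_camera("top"); a=r["color"][:,:,::-1][130:250,140:260]
cv2.imwrite("pics/top6.png",cv2.resize(a,None,fx=5,fy=5,interpolation=cv2.INTER_CUBIC))
s=get_state();print(case(s["eef_pos"]),s["contact_force"],s["qpos"],s["eef_pos"])
R=Ro.from_quat(s["tcp_rot"]).as_matrix(); Rc=Ro.from_euler('z',-pose[2]).as_matrix()@R; print(Rc.round(3))
E
```

```text
time: 9.2
eef_pos: [0.5097, 0.0543, 0.2055]
tcp_rot: [0.637, 0.771, 0.001, 0.002]
contact_force: [0.4, -0.6, -0.1]
opening: 0.001
time: 9.7
eef_pos: [0.5037, 0.0329, 0.2041]
tcp_rot: [0.599, 0.723, 0.221, -0.264]
contact_force: [-0.0, -0.1, -0.8]
opening: -0.002
[-121.22232502   -1.9107613   201.0934759 ] [-0.37378965 -0.31255778 -1.43062651] [-0.4005031   0.10581368  1.98419973  0.56679188  1.50102294 -0.75634948] [0.50285628 0.0317859  0.20109348]
[[ 0.765  0.     0.644]
 [-0.002 -1.     0.002]
 [ 0.644 -0.003 -0.765]]
```

View pics/side6.png

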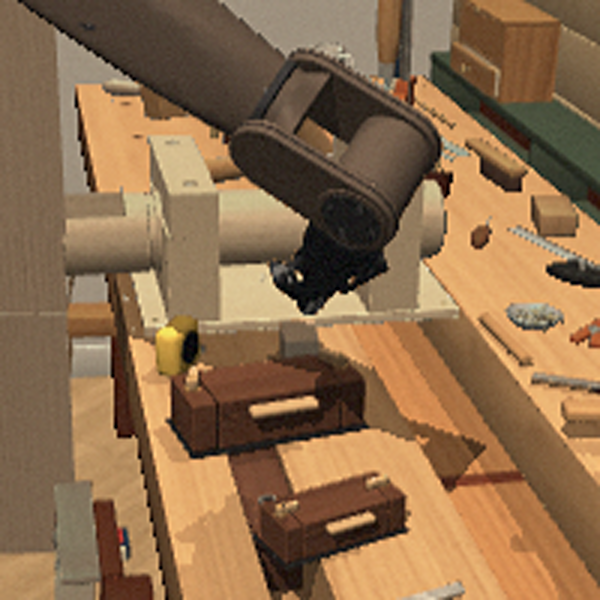

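View pics/top6.png

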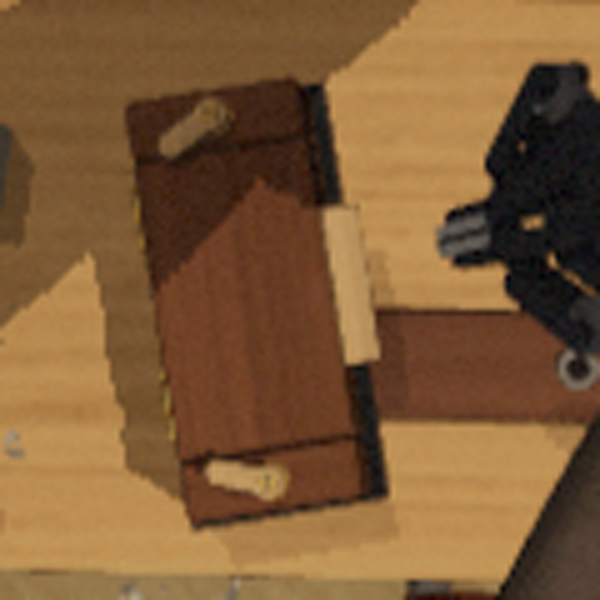

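```bash
python3 -m crank '[[1,0,0,0,0,-8,0],[1,0,0,0,0,-8,0],[1,0,0,0,0,-8,0],[1,0,0,0,0,-8,0],[1,0,0,0,0,-8,0]]'
python3 -m crank '[[1,3.5,1.2,0,0,0,0],[1,3.5,1.2,1,0,0,0],[1,3.5,1.2,2,0,0,0],[1,3.5,1.2,2,0,0,0],[1,0,0,0,0,0,0]]'
python3 - <<'E'
from h import *
from plant import *
rows([(20,-48,110),(20,-48,89),(20,-74.5,89),(20,48,110),(20,48,89),(20,74.5,89)])
s=get_state();print(case(s["eef_pos"]),s["contact_force"])
E
```

```text
time: 10.3
eef_pos: [0.504, 0.034, 0.205]
tcp_rot: [0.637, 0.771, -0.001, 0.005]
contact_force: [-0.4, 0.2, -0.3]
opening: -0.0
time: 10.8
eef_pos: [0.5223, 0.184, 0.1506]
tcp_rot: [0.636, 0.772, -0.001, -0.0]
contact_force: [0.4, -0.5, -0.3]
opening: -0.004
(20, -48, 110) -> [0.5223 0.1791 0.11  ] shift cm [-0.48 -0.09  4.06] r 0.552
(20, -48, 89) -> [0.5223 0.1791 0.089 ] shift cm [0.  0.  2.1] r 0.552
(20, -74.5, 89) -> [0.5484 0.1839 0.089 ] shift cm [-0.03  2.65 -0.  ] r 0.578
(20, 48, 110) -> [0.428  0.1615 0.11  ] shift cm [  0.12 -12.25  -2.08] r 0.457
(20, 48, 89) -> [0.428  0.1615 0.089 ] shift cm [0.  0.  2.1] r 0.457
(20, 74.5, 89) -> [0.4019 0.1567 0.089 ] shift cm [ 0.03 -2.65  0.  ] r 0.431
[ 24.834224   -48.9048307  150.63266144] [ 0.35577702 -0.4635352  -0.3039476 ]
```

```bash
python3 -m crank '[[1,-0.4,0,3,0,0,0],[1,0,0,2,0,0,0],[1,0,0,1.1,0,0,0],[1,0,0.6,0,0,0,0],[1,0,0.7,0,0,0,0]]'
python3 -m crank '[[1,0,0.7,0,0,0,0],[1,0,0.6,0,0,0,0],[1,0,0,0,0,0,0]]'
python3 - <<'E'
from h import *
from plant import *
r=read_camera("side"); a=r["color"][:,:,::-1][135:205,190:280]
cv2.imwrite("pics/side7.png",cv2.resize(a,None,fx=8,fy=8,interpolation=cv2.INTER_CUBIC))
s=get_state();print(case(s["eef_pos"]),s["contact_force"])
E
```

```text
time: 11.3
eef_pos: [0.5389, 0.1787, 0.0931]
tcp_rot: [0.638, 0.77, 0.001, 0.001]
contact_force: [0.7, 0.1, 0.4]
opening: 0.003
time: 11.6
eef_pos: [0.5525, 0.1812, 0.093]
tcp_rot: [0.638, 0.77, 0.001, 0.001]
contact_force: [1.8, -0.1, 3.5]
opening: 0.001
[ 16.61215903 -77.91534695  93.04705353] [ 1.81372564 -0.19518689  2.94166946]
```

View pics/side7.png

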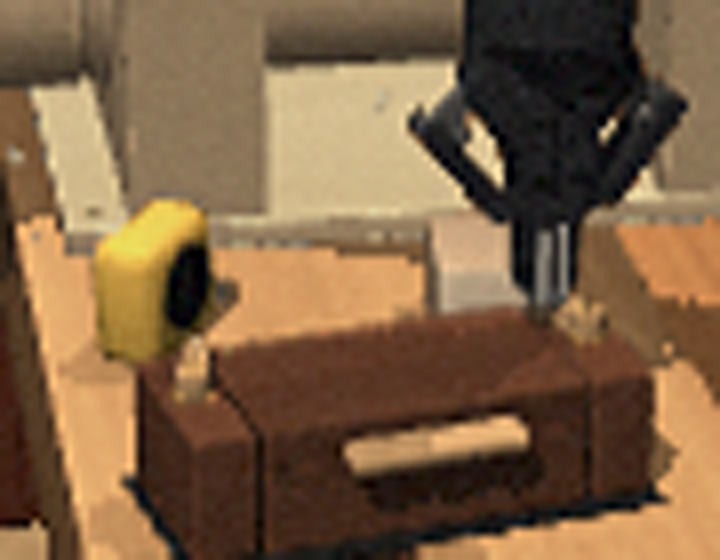

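```bash
python3 -m crank '[[1,0,0,-1.0,0,0,0],[1,0,-1.5,0,0,0,0],[1,0,-1.5,0,0,0,0],[1,0,0,0,0,0,0]]'
python3 - <<'E'
from h import *
from plant import *
s=get_state();print(case(s["eef_pos"]),s["contact_force"])
r=read_camera("top"); a=r["color"][:,:,::-1][130:250,140:260]
cv2.imwrite("pics/top8.png",cv2.resize(a,None,fx=5,fy=5,interpolation=cv2.INTER_CUBIC))
r=read_camera("side"); a=r["color"][:,:,::-1][135:205,190:280]
cv2.imwrite("pics/side8.png",cv2.resize(a,None,fx=8,fy=8,interpolation=cv2.INTER_CUBIC))
s=get_state();print(case(s["eef_pos"]),s["contact_force"])
E
```

```text
time: 12.05
eef_pos: [0.5192, 0.1754, 0.1016]
tcp_rot: [0.638, 0.77, -0.001, -0.001]
contact_force: [0.6, -0.1, -0.4]
opening: -0.002
[ 17.03056618 -44.20347275 101.63086856] [ 0.61040216 -0.12537077 -0.37618576]
[ 16.82853431 -46.16577633 102.15532599] [ 0.4063959  -0.571227    0.77274007]
```

View pics/side8.png

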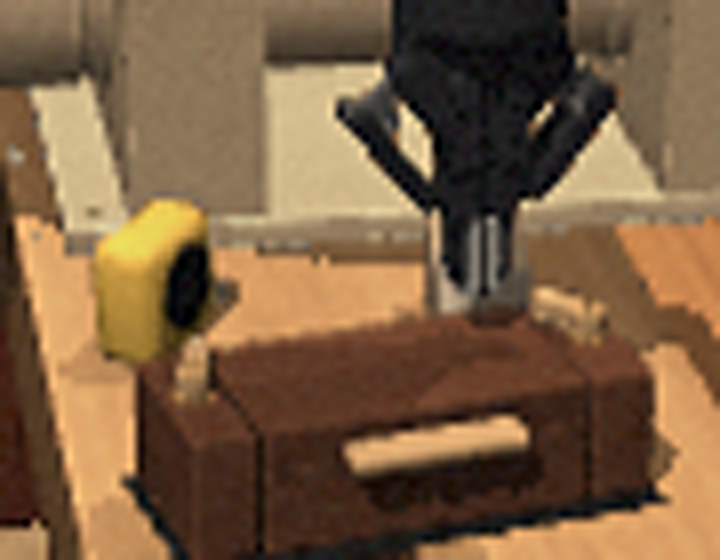

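View pics/top8.png

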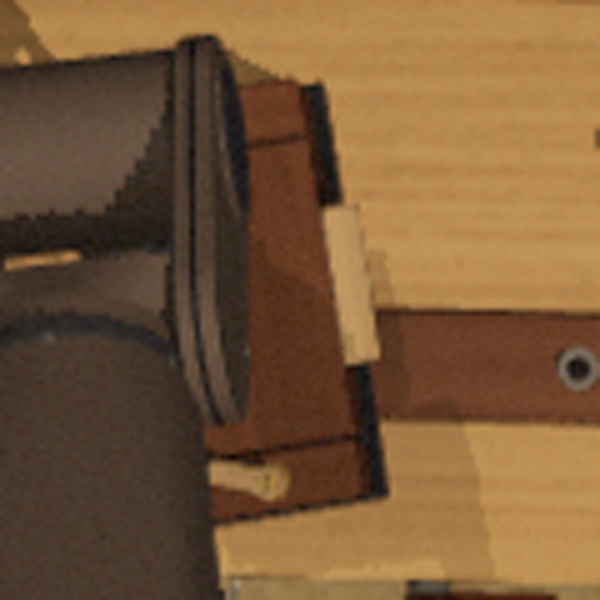

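```bash
python3 -m crank '[[1,0.4,0,1,0,0,0],[1,0,0,0.6,0,0,0],[1,0,0,0,0,0,0],[1,0,0,0,0,0,0]]'
python3 - <<'E'
from h import *
from plant import *
s=get_state();print(case(s["eef_pos"]),s["contact_force"])
E
```

```text
time: 12.55
eef_pos: [0.5202, 0.1795, 0.085]
tcp_rot: [0.638, 0.77, -0.0, -0.0]
contact_force: [0.5, 0.3, 0.4]
opening: 0.002
[ 20.80134769 -45.92050199  85.00598281] [0.50757381 0.29665292 0.3696969 ]
```

```bash
python3 -m crank '[[1,0,0.6,0,0,0,0],[1,0,0.6,0,0,0,0],[1,0,0.6,0,0,0,0],[1,0,0.6,0,0,0,0],[1,0,0,0,0,0,0]]'
python3 - <<'E'
from h import *
from plant import *
r=read_camera("side"); a=r["color"][:,:,::-1][135:205,190:280]
cv2.imwrite("pics/side9.png",cv2.resize(a,None,fx=8,fy=8,interpolation=cv2.INTER_CUBIC))
s=get_state();print(case(s["eef_pos"]),s["contact_force"])
E
```

```text
time: 13.05
eef_pos: [0.5455, 0.1841, 0.0865]
tcp_rot: [0.638, 0.77, 0.001, 0.001]
contact_force: [0.0, -0.7, 3.0]
opening: 0.001
[ 20.70108176 -71.58572802  86.49480643] [1.47817955 0.09858131 2.78324398]
```

View pics/side9.png

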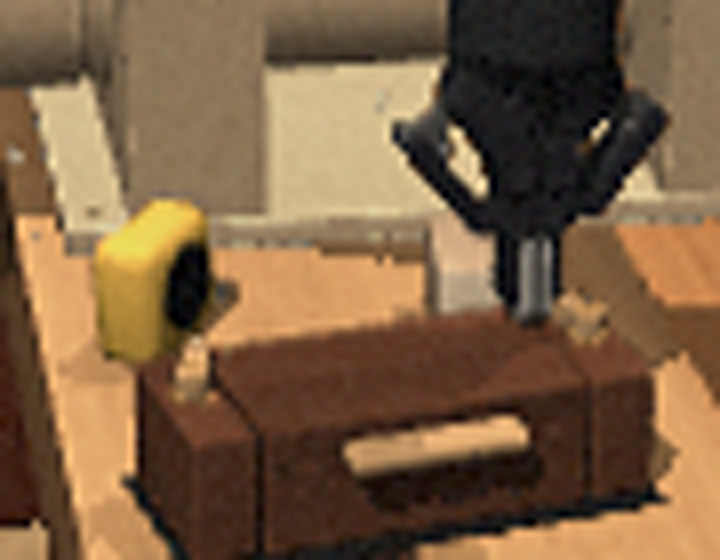

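```bash
python3 -m crank '[[1,0,-1.0,0,0,0,0],[1,0,0,0.3,0,0,0],[1,0,0,0,0,0,0]]'; python3 -c "
from plant import *
from h import *
s=get_state();print(case(s['eef_pos']),s['contact_force'])"; python3 -m crank '[[1,0,0.5,0,0,0,0],[1,0,0.5,0,0,0,0],[1,0,0.4,0,0,0,0],[1,0,0,0,0,0,0]]'
python3 - <<'E'
from h import *
from plant import *
r=read_camera("side"); a=r["color"][:,:,::-1][135:205,190:280]
cv2.imwrite("pics/side10.png",cv2.resize(a,None,fx=8,fy=8,interpolation=cv2.INTER_CUBIC))
s=get_state();print(case(s["eef_pos"]),s["contact_force"])
E
```

```text
time: 13.4
eef_pos: [0.5325, 0.1818, 0.0815]
tcp_rot: [0.638, 0.77, -0.001, -0.001]
contact_force: [0.1, 0.9, 0.0]
opening: -0.001
[ 20.87017958 -58.54109077  81.54636345] [0.0824465  0.92934368 0.00361229]
time: 13.8
eef_pos: [0.5486, 0.1848, 0.0828]
tcp_rot: [0.638, 0.77, 0.0, 0.0]
contact_force: [-0.5, 0.1, -0.7]
opening: -0.001
[ 20.80602506 -74.68742935  82.77099794] [0.24184501 0.23980686 0.84020216]
```

View pics/side10.png

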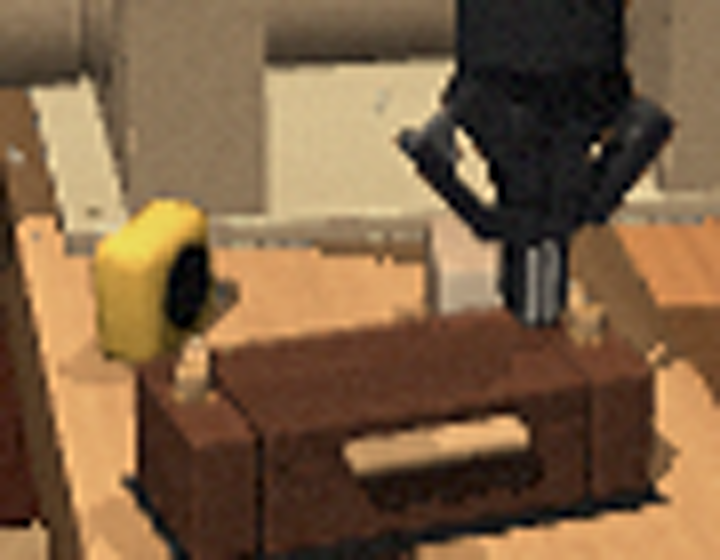

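```bash
python3 -m crank '[[1,0,0.3,0,0,0,0],[1,0,0.2,0,0,0,0],[1,0,0,0,0,0,0]]'; python3 -c "
from plant import *
from h import *
s=get_state();print(case(s['eef_pos']),s['contact_force'])"; python3 -m crank '[[1,0,-0.7,-0.2,0,0,0],[1,0,-1,-1,0,0,0],[1,0,-3,-1.5,0,0,0],[1,0,-3,0,0,0,0],[1,0,-3,0,0,0,0]]'
python3 - <<'E'
from h import *
from plant import *
r=read_camera("side"); a=r["color"][:,:,::-1][135:205,190:280]
cv2.imwrite("pics/side11.png",cv2.resize(a,None,fx=8,fy=8,interpolation=cv2.INTER_CUBIC))
s=get_state();print(case(s["eef_pos"]),s["contact_force"])
rows([(20.5,48,110)])
E
```

```text
time: 14.15
eef_pos: [0.5514, 0.1858, 0.0825]
tcp_rot: [0.638, 0.77, -0.002, -0.002]
contact_force: [-4.7, 0.9, 2.5]
opening: -0.003
[ 21.29068041 -77.80935737  82.46747679] [-4.69289575  0.92964597  2.50700331]
time: 14.65
eef_pos: [0.4475, 0.1653, 0.1106]
tcp_rot: [0.638, 0.77, 0.001, 0.001]
contact_force: [-0.2, -0.4, -0.1]
opening: -0.0
[ 20.76999337  33.61860134 108.42380046] [-2.32606269  2.22949036 -1.99496812]
(20.5, 48, 110) -> [0.4279 0.162  0.11  ] shift cm [-0.02 -1.44 -0.15] r 0.458
```

View pics/side11.png

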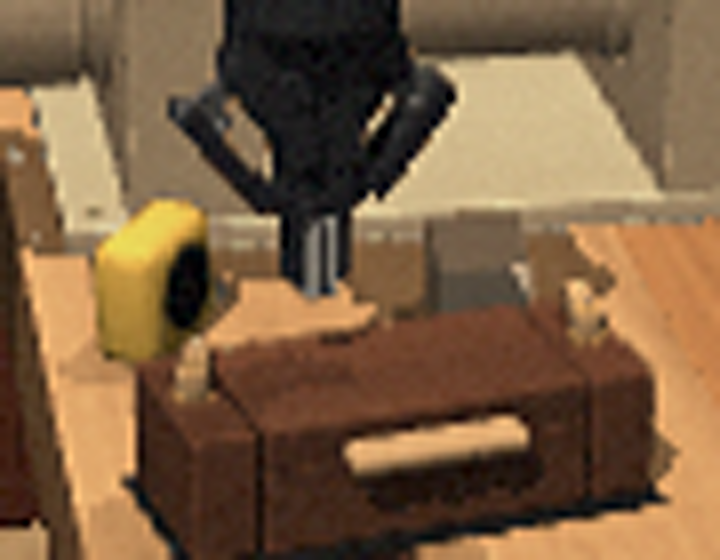

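```bash
python3 -m crank '[[1,0,-0.8,1,0,0,0],[1,0,0,1,0,0,0],[1,0,0,0.6,0,0,0],[1,0,0,0,0,0,0]]'
python3 - <<'E'
from h import *
from plant import *
s=get_state();print(case(s["eef_pos"]),s["contact_force"])
rows([(20.5,77.8,82.5)])
E
```

```text
time: 15.1
eef_pos: [0.4397, 0.164, 0.0823]
tcp_rot: [0.638, 0.77, -0.001, -0.001]
contact_force: [-0.5, 0.4, -0.5]
opening: -0.0
[20.31483824 36.01719498 82.321335  ] [-0.54037901  0.42717678 -0.45794205]
(20.5, 77.8, 82.5) -> [0.3986 0.1565 0.0825] shift cm [ 0.03 -4.18 -0.01] r 0.428
```

```bash
python3 -m crank '[[1,0,-0.8,0,0,0,0],[1,0,-0.8,0,0,0,0],[1,0,-0.6,0,0,0,0],[1,0,-0.6,0,0,0,0],[1,0,-0.6,0,0,0,0]]';python3 -m crank '[[1,0,-0.4,0,0,0,0],[1,0,-0.3,0,0,0,0],[1,0,0,0,0,0,0]]'; python3 -c "
from plant import *
from h import *
s=get_state();print(case(s['eef_pos']),s['contact_force'])"
```

```text
time: 15.6
eef_pos: [0.4065, 0.158, 0.0843]
tcp_rot: [0.638, 0.77, 0.001, 0.001]
contact_force: [1.5, 0.4, -0.3]
opening: -0.002
time: 15.9
eef_pos: [0.4016, 0.157, 0.085]
tcp_rot: [0.638, 0.77, 0.003, 0.002]
contact_force: [5.1, 2.8, -1.1]
opening: 0.002
[20.40430035 74.72434998 84.9606646 ] [ 5.13203778  2.76665662 -1.05002875]
```

```bash
python3 -m crank '[[1,0,0.7,-0.2,0,0,0],[1,0,1.5,-2,0,0,0],[1,-3,1.5,-3,0,0,0],[1,-4,2,-3,0,0,0],[1,-4,2,-3,0,0,0]]'
python3 -m crank '[[1,-3.5,0,0,0,8,0],[1,0,0,0,0,8,0],[1,0,0,0,0,8,0],[1,0,0,0,0,8,0],[1,0,0,0,0,8,0]]'
python3 - <<'E'
from h import *
from plant import *
r=read_camera("side"); a=r["color"][:,:,::-1][135:205,190:280]
cv2.imwrite("pics/side12.png",cv2.resize(a,None,fx=8,fy=8,interpolation=cv2.INTER_CUBIC))
r=read_camera("top"); a=r["color"][:,:,::-1][130:250,140:260]
cv2.imwrite("pics/top12.png",cv2.resize(a,None,fx=5,fy=5,interpolation=cv2.INTER_CUBIC))
s=get_state();print(case(s["eef_pos"]),s["contact_force"],s["qpos"],s["time"])
E
```

```text
time: 16.4
eef_pos: [0.4918, 0.0669, 0.1922]
tcp_rot: [0.637, 0.771, -0.001, -0.001]
contact_force: [0.7, 0.2, 0.5]
opening: -0.002
time: 16.9
eef_pos: [0.4983, 0.0328, 0.1919]
tcp_rot: [0.599, 0.723, 0.22, -0.265]
contact_force: [0.2, 0.4, -0.1]
opening: 0.001
[-120.28226468    3.30283494  189.12269755] [-0.12443782  0.52658826 -0.16716583] [-0.40421448  0.11260723  2.00196868  0.5653391   1.48497426 -0.77148476] 17.0
```

View pics/side12.png

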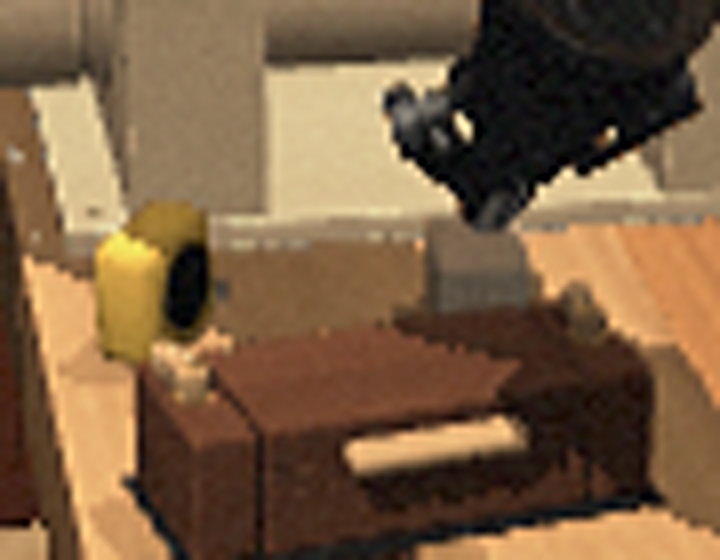

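View pics/top12.png

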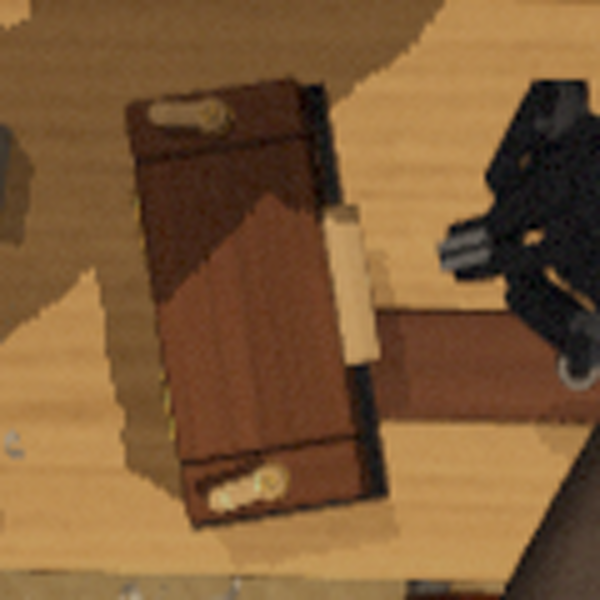

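```bash
python3 -m crank '[[1,0,0,0,0,5,0],[1,0,0,0,0,5,0],[1,0,0,0,0,0,0]]'
python3 - <<'E'
from h import *
from plant import *
s=get_state();print(case(s["eef_pos"]),s["qpos"])
R=Ro.from_quat(s["tcp_rot"]).as_matrix(); Rc=Ro.from_euler('z',-pose[2]).as_matrix()@R; print(Rc.round(3))
rows([(-123,0,72),(-69,0,26.5)])
E
```

```text
time: 17.3
eef_pos: [0.4976, 0.0334, 0.1901]
tcp_rot: [0.579, 0.698, 0.268, -0.326]
contact_force: [0.2, 0.1, -0.4]
opening: -0.0
[-118.64865411    2.93991926  190.06173126] [-0.44421764  0.17534142  1.9884337   0.66398908  1.5882047  -0.83506434]
[[ 0.643  0.004  0.766]
 [-0.    -1.     0.006]
 [ 0.766 -0.004 -0.643]]
(-123, 0, 72) -> [0.5013 0.0297 0.072 ] shift cm [-9.32  0.34  7.26] r 0.502
(-69, 0, 26.5) -> [0.4914 0.0828 0.0265] shift cm [-0.01  0.04  7.06] r 0.498
```

```bash
python3 -m crank '[[1,-3.1,0.1,2.4,0,0,0],[1,-3.1,0.1,2.4,0,0,0],[1,-3.1,0.1,2.4,0,0,0],[1,0,0,0,0,0,0],[1,0,0,0,0,0,0]]'
python3 - <<'E'
from h import *
from plant import *
s=get_state();print(case(s["eef_pos"]),s["contact_force"])
R=Ro.from_quat(s["tcp_rot"]).as_matrix(); Rc=Ro.from_euler('z',-pose[2]).as_matrix()@R; print(Rc.round(3))
rows([(-123,0,72),(-69,0,26.5)])
r=read_camera("side"); a=r["color"][:,:,::-1][130:220,190:310]
cv2.imwrite("pics/side13.png",cv2.resize(a,None,fx=6,fy=6,interpolation=cv2.INTER_CUBIC))
E
```

```text
time: 17.8
eef_pos: [0.502, 0.0302, 0.0746]
tcp_rot: [0.578, 0.698, 0.269, -0.326]
contact_force: [-0.8, 0.5, 0.3]
opening: -0.002
[-122.61622447   -0.82464485   74.57043507] [-0.83863611  0.51027622  0.32292012]
[[ 0.643  0.005  0.766]
 [ 0.003 -1.     0.005]
 [ 0.766 -0.001 -0.643]]
(-123, 0, 72) -> [0.5013 0.0297 0.072 ] shift cm [-0.22 -0.08  0.14] r 0.502
(-69, 0, 26.5) -> [0.4914 0.0828 0.0265] shift cm [-0.01  0.03  7.06] r 0.498
```

View pics/side13.png

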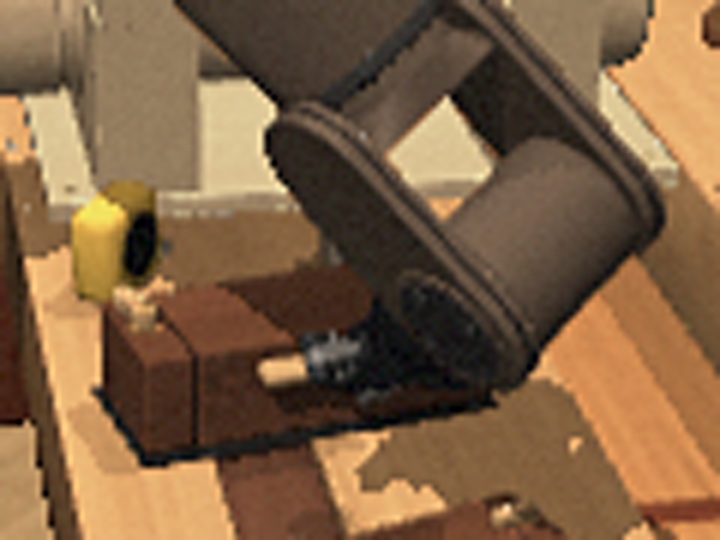

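```bash
python3 -m crank '[[1,-0.2,0,2,0,0,0],[1,0,0,2,0,0,0],[1,0,0,1.5,0,0,0],[1,0,0,1,0,0,0],[1,0,0,0,0,0,0]]'
python3 - <<'E'
from h import *
from plant import *
s=get_state();print(case(s["eef_pos"]),s["contact_force"])
rows([(-69,0,26.5)])
r=read_camera("side"); a=r["color"][:,:,::-1][130:220,190:310]
cv2.imwrite("pics/side14.png",cv2.resize(a,None,fx=6,fy=6,interpolation=cv2.INTER_CUBIC))
r=read_camera("top"); a=r["color"][:,:,::-1][130:250,140:260]
cv2.imwrite("pics/top14.png",cv2.resize(a,None,fx=5,fy=5,interpolation=cv2.INTER_CUBIC))
E
```

```text
time: 18.35
eef_pos: [0.4928, 0.078, 0.0309]
tcp_rot: [0.577, 0.699, 0.269, -0.326]
contact_force: [-0.2, -0.1, 1.2]
opening: 0.001
[-73.9014362   -0.4364092   30.87383511] [-0.20614246 -0.12410976  1.21016746]
(-69, 0, 26.5) -> [0.4914 0.0828 0.0265] shift cm [-0.02 -0.04  0.66] r 0.498
```

View pics/side14.png

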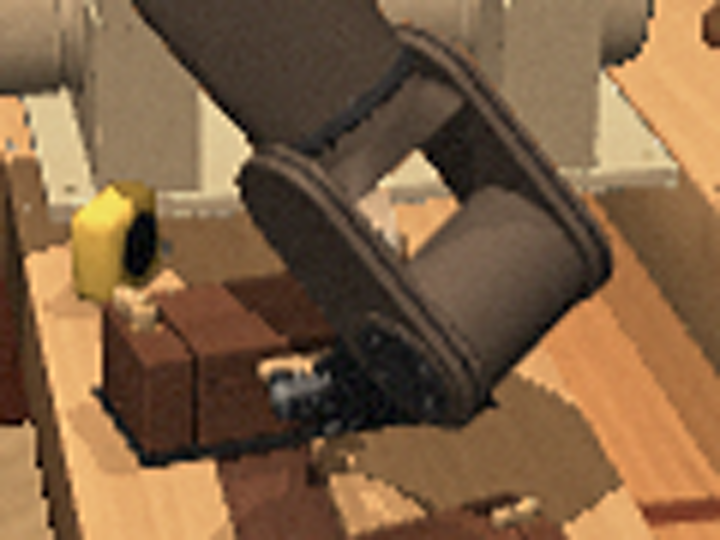

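View pics/top14.png

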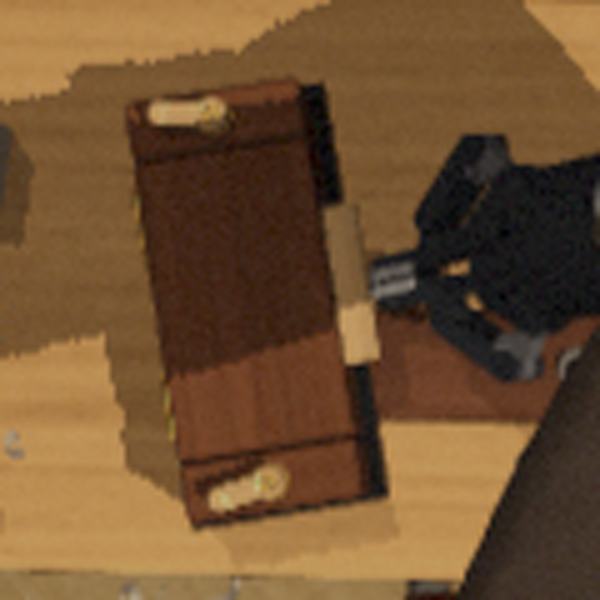

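```bash
python3 -m crank '[[1,0,0,0.5,0,0,0],[1,0,0,0,0,0,0],[1,0.4,0,-0.3,0,0,0],[1,0.5,0,-0.4,0,0,0],[1,0,0,0,0,0,0]]'
python3 - <<'E'
from h import *
from plant import *
s=get_state();print(case(s["eef_pos"]),s["contact_force"])
E
```

```text
time: 18.95
eef_pos: [0.4929, 0.081, 0.0396]
tcp_rot: [0.578, 0.699, 0.27, -0.325]
contact_force: [-0.2, -0.1, -1.1]
opening: -0.003
[-71.06990618  -1.1363488   39.63706838] [-0.18887902 -0.0973634  -1.05435767]
```

```bash
python3 -m crank '[[1,1.0,0,-0.6,0,0,0],[1,1.0,0,-0.6,0,0,0],[1,0.9,0,-0.5,0,0,0],[1,0,0,0,0,0,0]]'
python3 - <<'E'
from h import *
from plant import *
s=get_state();print(case(s["eef_pos"]),s["contact_force"])
r=read_camera("side"); a=r["color"][:,:,::-1][130:220,190:310]
cv2.imwrite("pics/side15.png",cv2.resize(a,None,fx=6,fy=6,interpolation=cv2.INTER_CUBIC))
E
```

```text
time: 19.35
eef_pos: [0.492, 0.087, 0.0738]
tcp_rot: [0.577, 0.699, 0.27, -0.324]
contact_force: [0.4, -2.1, -1.2]
opening: 0.002
[-64.94636949  -1.35710026  73.75909396] [ 0.40733887 -2.14864061 -1.15944598]
```

View pics/side15.png

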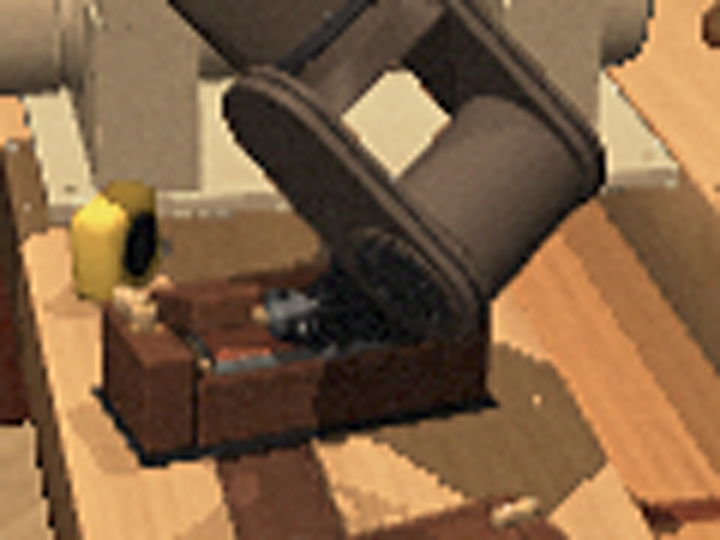

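The lid is up about 20°: its edge now rests on the fingertips near (290,315), and the red stone shows in the case. I'll carry on along the arc.

```bash
python3 -m crank '[[1,1.2,0,-0.2,0,0,0],[1,1.2,0,-0.2,0,0,0],[1,1.2,0,-0.2,0,0,0],[1,0.9,0,0.1,0,0,0],[1,0.9,0,0.1,0,0,0]]'
python3 - <<'E'
from h import *
from plant import *
s=get_state();print(case(s["eef_pos"]),s["contact_force"])
r=read_camera("side"); a=r["color"][:,:,::-1][130:220,190:310]
cv2.imwrite("pics/side16.png",cv2.resize(a,None,fx=6,fy=6,interpolation=cv2.INTER_CUBIC))
r=read_camera("top"); a=r["color"][:,:,::-1][130:250,140:260]
cv2.imwrite("pics/top16.png",cv2.resize(a,None,fx=5,fy=5,interpolation=cv2.INTER_CUBIC))
E
```

```text
time: 19.9
eef_pos: [0.4853, 0.1187, 0.1167]
tcp_rot: [0.578, 0.698, 0.27, -0.325]
contact_force: [0.6, -0.5, -0.8]
opening: -0.007
[-32.59775092  -0.55279412 116.6938223 ] [ 0.55426874 -0.50683874 -0.77050767]
```

View pics/side16.png

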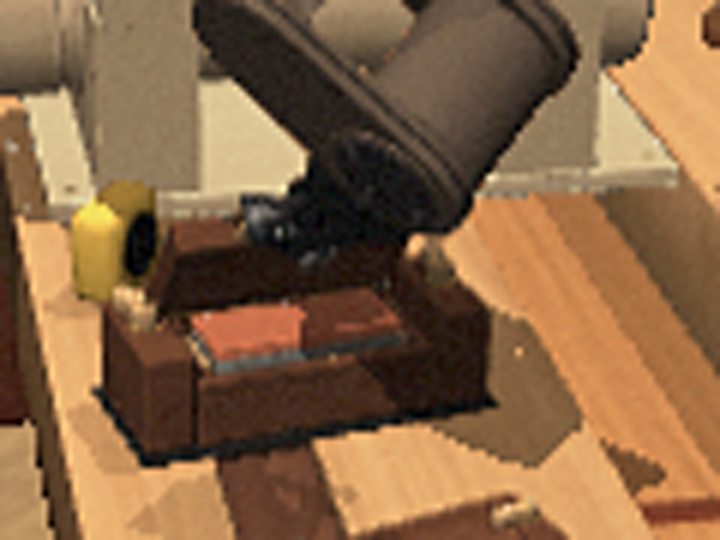

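View pics/top16.png

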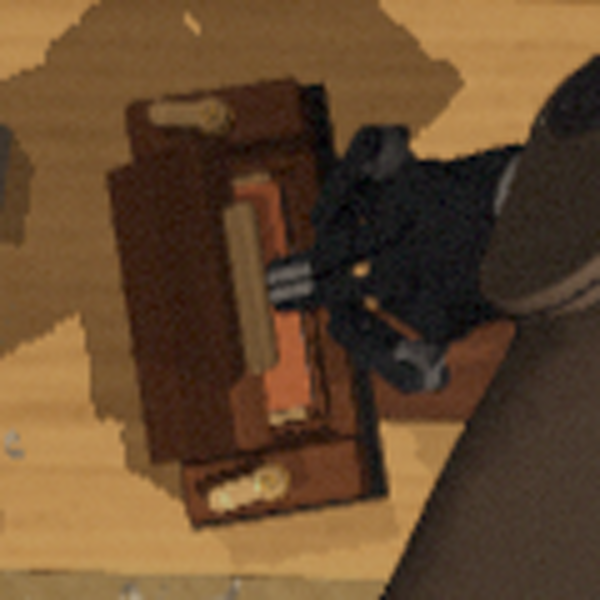

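```bash
python3 -m crank '[[1,1.0,0,0.35,0,0,0],[1,1.0,0,0.35,0,0,0],[1,0.8,0,0.4,0,0,0],[1,0.7,0,0.5,0,0,0],[1,0.5,0,0.4,0,0,0]]'
python3 -m crank '[[1,0.5,0,0.5,0,0,0],[1,0.4,0,0.4,0,0,0],[1,0,0,0,0,0,0]]'
python3 - <<'E'
from h import *
from plant import *
s=get_state();print(case(s["eef_pos"]),s["contact_force"])
r=read_camera("side"); a=r["color"][:,:,::-1][130:220,190:310]
cv2.imwrite("pics/side17.png",cv2.resize(a,None,fx=6,fy=6,interpolation=cv2.INTER_CUBIC))
r=read_camera("top"); a=r["color"][:,:,::-1][130:250,140:260]
cv2.imwrite("pics/top17.png",cv2.resize(a,None,fx=5,fy=5,interpolation=cv2.INTER_CUBIC))
E
```

```text
time: 20.5
eef_pos: [0.4773, 0.1592, 0.1338]
tcp_rot: [0.578, 0.698, 0.269, -0.326]
contact_force: [1.1, 0.2, 0.1]
opening: -0.001
time: 20.8
eef_pos: [0.4748, 0.1714, 0.1346]
tcp_rot: [0.578, 0.698, 0.269, -0.326]
contact_force: [-0.5, 0.3, -0.8]
opening: -0.003
[2.11851259e+01 1.09957730e-01 1.34580528e+02] [-0.4622569   0.27618469 -0.7550006 ]
```

View pics/side17.png

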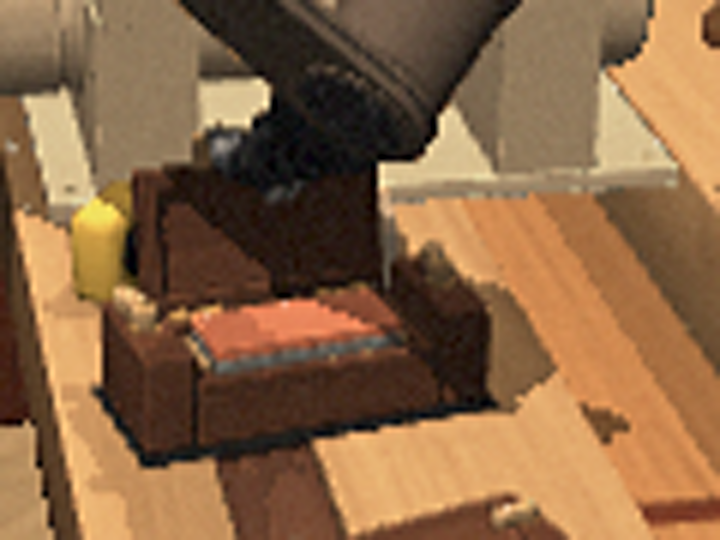

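View pics/top17.png

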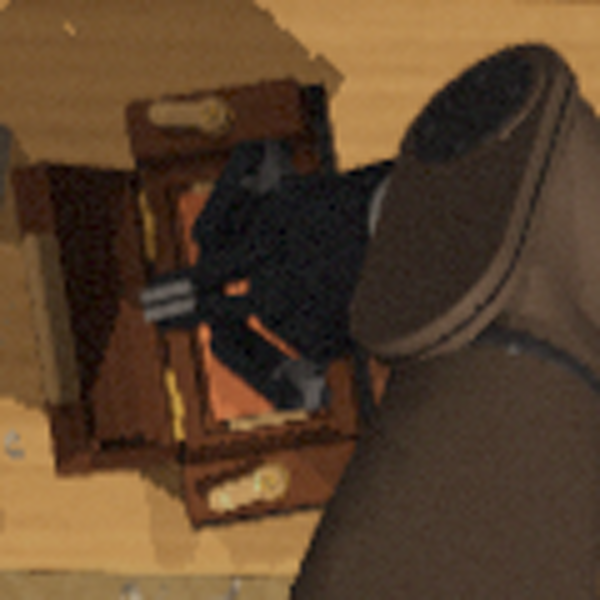

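```bash
python3 -m crank '[[1,0,0,-2,0,0,0],[1,0,0,-4,0,0,0],[1,0,0,-4,0,0,0],[1,0,0,-4,0,0,0],[1,0,0,-3,0,0,0]]'
python3 -m crank '[[1,0,0,0,0,0,0],[1,0,0,0,0,0,0],[1,0,0,0,0,0,0]]'
python3 - <<'E'
from h import *
from plant import *
s=get_state();print(case(s["eef_pos"]),s["contact_force"],s["time"])
for c in ("side","top"):
    r=read_camera(c); cv2.imwrite(f"pics/{c}18.png",r["color"][:,:,::-1])
    a=r["color"][:,:,::-1]; a=a[120:250,95:225] if c=="top" else a[130:220,190:310]
    cv2.imwrite(f"pics/{c}18z.png",cv2.resize(a,None,fx=4.5,fy=4.5,interpolation=cv2.INTER_CUBIC))
    for t in ["lid_lip","tape_measure","offcut_block","chisel_brown","chisel_pale"]:
        print(c,t,[(round(d["p"],2),[round(float(x),1) for x in d["location"]],ray(d["location"],r,0).round(3)) for d in place_of(t,c)][:2])
    for th in (1.33,1.6,1.92):
        print(th,proj(c2w(pose,[.044-.106*np.cos(th),0,.043+.106*np.sin(th)]),r))
E
```

```text
time: 21.4
eef_pos: [0.5004, 0.0407, 0.2457]
tcp_rot: [0.578, 0.698, 0.27, -0.324]
contact_force: [-0.1, 0.3, -0.3]
opening: -0.003
time: 21.7
eef_pos: [0.4987, 0.0436, 0.2426]
tcp_rot: [0.578, 0.698, 0.269, -0.327]
contact_force: [0.2, 0.7, -1.0]
opening: -0.001
[-1.08832478e+02  8.28134393e-03  2.42628642e+02] [ 0.21131537  0.69698151 -1.04622776] 21.7
side lid_lip [(0.93, [231.5, 150.8], array([ 0.524,  0.585, -0.   ])), (0.69, [268.5, 231.2], array([ 0.531, -0.095,  0.   ]))]
side tape_measure [(0.54, [206.7, 176.6], array([0.387, 0.334, 0.   ]))]
side offcut_block [(0.55, [247.8, 172.0], array([0.552, 0.352, 0.   ]))]
side chisel_brown [(0.67, [260.9, 266.8], array([ 0.469, -0.271,  0.   ]))]
side chisel_pale [(0.58, [266.3, 280.5], array([ 0.47 , -0.332,  0.   ]))]
1.33 [[236.60453108 156.23956304]]
1.6 [[233.79069924 152.49796872]]
1.92 [[230.60000134 150.86305474]]
top lid_lip [(0.97, [149.4, 190.5], array([0.477, 0.261, 0.   ]))]
top tape_measure [(0.85, [121.5, 220.3], array([0.398, 0.331, 0.   ]))]
top offcut_block [(0.57, [128.9, 157.9], array([0.561, 0.318, 0.   ]))]
top chisel_brown [(0.73, [352.5, 199.6], array([ 0.466, -0.268,  0.   ]))]
top chisel_pale [(0.94, [376.8, 200.5], array([ 0.465, -0.332,  0.   ]))]
1.33 [[175.57518427 188.87866104]]
1.6 [[163.12285396 190.77071927]]
1.92 [[149.41045715 193.20520991]]
```

View pics/side18z.png

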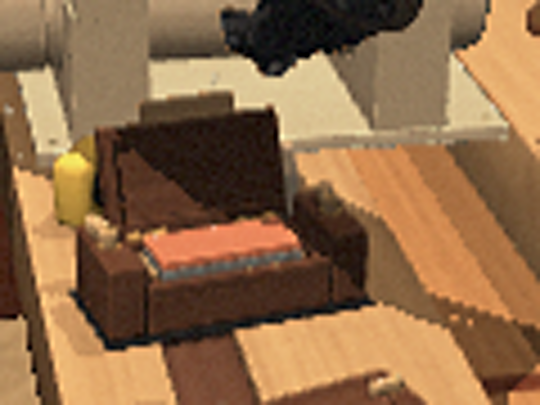

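View pics/top18z.png

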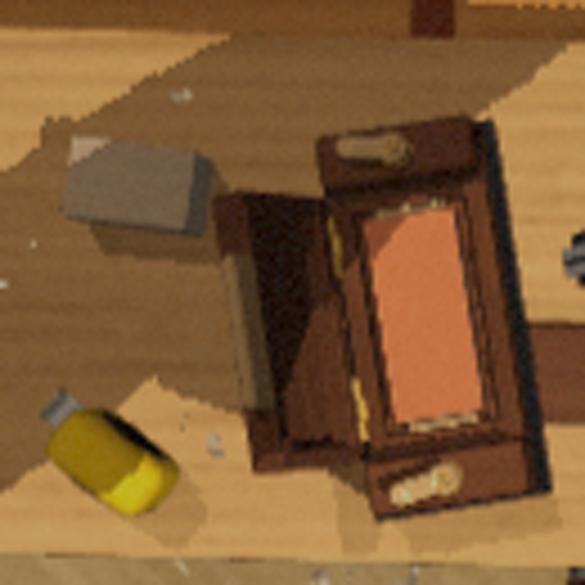

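View pics/top18.png

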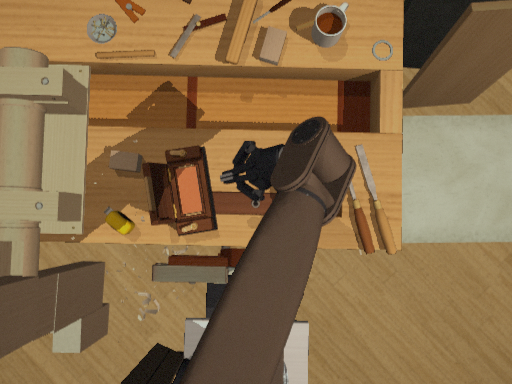

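The lid lip shows at (149.4,190.5) in the top picture, which matches 1.92 rad, so the lid is on its stop. Both buttons point to the back, off the lid. The tape measure, wood block and chisels lie where they were. The gripper is clear of everything, so I'm handing in.

```bash
python3 -c "
from plant import *
print(sign_off())"
```

```text
the job is handed in; nothing more can be done
None
```

The case is open: both turn buttons are off the lid, and the lid has fallen back and rests on its hinge stop. I handed the job in at about 22 s on the robot's clock.

**What I did:** I kept the gripper shut and only pushed. I swung both buttons round to the case's back, lifted the lid by its lip with the tool tilted 50°, and pushed it past upright so that it fell open. I then backed the gripper well clear.

**What went wrong on the way:**
- My first push left the far button at about 59° and the near one at about 66°, where they need to be past 64°.
- I pushed both again. On the first retry the fingertips rode up on top of the far button, pressing on it with about 3 N, so I lowered the fingers and repeated the push.

**Last checks:**
- **Buttons:** in the final pictures both point to the back at roughly 90–95°.
- **Lid:** the lid lip was found within about 3 pixels of where it should be with the lid at 1.92 rad, in both cameras.
- **Loose things:** the tape measure, wood block and chisels were found within about 15 mm of their first positions. I put that down to scatter in the detections, as none of them was touched.
- **Forces:** the highest force in my readings was about 6 N, and it was near zero after the gripper backed off.

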